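Set out the toy farm on the shop's display board

TASK

Set out the farm on the green display board: park the blue tractor in the middle of the grey slab across the front of the barn, nose towards the trough's side, hitch the orange trailer straight behind it with the drawbar's eye down over the tractor's hitch peg, and lay the straw bale flat in the middle of the trailer's bed. Stand the cow midway between the barn and the trough, and leave the toy tree where it stands.

Things in the scene. Friction and masses are not known exactly. Their poses are not given: they have to be found in the camera images.
- tractor (a point): Blue toy tractor, black tyres, 126 mm long (48 ahead of this point, 78 behind), 56 mm wide, 76 mm high, 180 g, loose in the tray. Point: midway between front and rear wheels, 30 mm above the wheels' underside; x points to the nose, z up. Here its flat sides (rear wheel faces, side tanks) are 56 mm apart, good to grip across.
- hitch (a point): Foot of the tractor's yellow hitch peg (7 mm thick, 17 mm tall), on top of the black tongue behind the tractor, 70 mm behind tractor and 15 mm above the wheels' underside.
- trailer (a point): Orange hay trailer: bed 100 x 54 mm, no sides, a ladder rack 34 mm high at each end (91 mm clear between); 64 mm high, 120 g, loose in the tray. Point: middle of the bed, 20 mm above the wheels' underside and 10 mm below the bed's top; x points to the drawbar, z up. Its flat sides at the middle, 10 to 30 mm above the wheels' underside, are 54 mm apart: grip there.
- eye (a point): Centre of the round eye (24 mm hole, 33 mm outside, 6 mm thick) at the end of the trailer's grey drawbar, 78 mm ahead of trailer and 23 mm above the wheels' underside. With tractor and trailer both standing on the board it lies round the peg, its underside 5 mm above the tongue.
- bale (a point): Straw-yellow rectangular toy bale with two brown strings, rigid, 56 x 36 x 34 mm (x, y, z), 40 g. The point is its centre, 17 mm above its underside. Starts loose in the cardboard tray, whose floor is 4 mm and rim 14 mm above the counter.
- cow (a point): Black and white plastic cow, about 68 mm long and 26 mm wide, 57 mm high at the horns, 40 g, standing on four legs. The point is the middle of its trunk, 31 mm above its hooves; x points to the head, z up; the trunk's flat sides are 26 mm apart and 24 mm high.
- barn: Red toy barn, grey pitched roof, fixed on the green board: 90 mm deep (x), 130 wide (y), eaves 60 and ridge 103 mm high. Origin: centre of its underside, on the board's top, 12 mm above the counter. Doors on its -x side. The grey slab (100 deep, 150 wide, no height) has its middle 133 mm in front (-x) of the origin. Board (270 x 440 mm) on either side of the robot, tray on the other.
- trough: Grey steel feed trough, open, empty, 70 mm long (along the barn's x), 44 mm wide, 24 mm high, fixed on the board 190 mm to one side (+y or -y) of the barn's origin and 30 mm nearer its front. Origin: centre of its underside. Between barn wall and trough is a gap of 103 mm.
- tree: Dark green toy tree, 85 mm high, 52 mm wide, loose, standing on the board at the other side of the barn, as far off as the trough. Leave it. Origin: centre of its underside.

How it is judged:
At the end, for the whole second after the job is handed in: Tractor on the slab (15 mm across, 20 mm along, 0.25 rad), nose on the trough's side; eye round the peg within 13 mm, trailer in line within 0.25 rad; bale flat on the bed (20 mm lengthwise, 13 mm across); cow upright midway barn to trough (32 mm across the gap, 30 mm along); all at rest (x of tractor in the frame of barn between -0.148 and -0.118 m and y of tractor in the frame of barn between -0.02 and 0.02 m and angle between the x axis of tractor and the y axis of barn, either way round below 0.25 rad and horizontal distance between hitch and trough above 0.24 m and angle between each of tractor, trailer's own z axis and vertical below 0.1 rad and height (world z) of each of tractor, cow below 0.05 m and horizontal distance between eye and hitch below 0.013 m and height (world z) of eye below 0.041 m and angle between the x axis of trailer and the x axis of tractor, either way round below 0.25 rad and x of bale in the frame of trailer between -0.02 and 0.02 m and y of bale in the frame of trailer between -0.013 and 0.013 m and z of bale in the frame of trailer between 0.02 and 0.034 m and angle between each of bale, cow's own z axis and vertical below 0.12 rad and x of cow in the frame of barn between -0.06 and 0 m and (y of cow in the frame of barn between 0.084 and 0.149 m or y of cow in the frame of barn between -0.149 and -0.084 m) and horizontal distance between cow and trough below 0.115 m and linear speed of each of tractor_body, trailer_body, bale_body, cow_body below 0.02 m/s); the robot touches nothing.
It fails at once if the tree is moved more than 25 mm or tipped (distance of tree from where it was at the start of the episode above 0.025 m or angle between tree's own z axis and vertical above 0.35 rad).
It also fails if it takes over 125 s, if anything falls off the work surface, if the arm or the gripper's body presses on something with over 40 N, if the wrist force passes 120 N, or if a joint passes its speed limit or range.

ROBOT

A 7-joint arm with a two-finger parallel gripper is mounted at the origin on the work surface. World frame = base frame: x ahead of the robot, y to its left, z up, the work surface at z = 0. Lengths are in m, angles in rad, forces in N, time in s.
With the tool pointing down it reaches from about 0.35 to 0.9 m from the base axis. Payload 8.1 kg.
Tool frame: the origin (TCP) lies between the finger pads; the fingertips stand 17 mm ahead of it and the grasp point (between the pads) lies 2 mm behind it; z points along the fingers, y is the line along which they close (so a half turn about z gives the same grasp; the last joint's range is limited). The gripper opens to 92 mm and grips with 3 to 60 N. Pads are 19 mm wide; open, the fingers measure 130 mm over their backs; the gripper's body (75 mm by 190 mm) begins 47 mm behind the grasp point.
Start: joints at [-1.324, 0.434, 0.025, 1.573, -0.012, 1.134, -0.075], TCP at [0.214, 0.587, 0.244] pointing down, gripper open.
Joint ranges: [-2.62, 2.62], [-0.44, 2.09], [-1.27, 1.32], [0.08, 2.57], [-1.32, 4.46], [0.12, 2], [-2.74, 2.74]. Speed limits (rad/s): [2.22, 2.22, 3.01, 3.01, 3.14, 3.14, 3.14].

INTERFACE

Orientations are given as a rotation vector (axis times angle).
In Python, from cell import observe, get_image, calibration, sign_off, look_for, regions_of, landmark_of gives the robot as it stands.
- The arm moves only by the tool jog_arm, never from a script. Its argument "plan" is a list of rows, each an object with "offset": the shift along the tool's x, y, z normalised to -1 to 1, where 1 is 0.15 m, a list of three; "twist": the turn, a rotation vector about the tool's x, y, z normalised to -1 to 1, where 1 is 2 pi rad, a list of three; "fingers": the gripper command: -1 is shut, 1 is fully open, values between are in proportion. In form: [{"offset": [x, y, z], "twist": [ax, ay, az], "fingers": fingers}, ...]. A call has 1 to 20 rows; each row is the pose to reach, as a shift and turn from the pose commanded when the call began, along the tool's axes at that moment, turning the shorter way round; what a row does not reach only later rows make up. A row lasts 1/8 s, in which the tool goes at most 62.5 mm and 10.7 degrees, less where a joint would pass 70% of its speed; a pose out of reach is approached as far as the arm can. A call with a number of a shift or a turn outside -1 to 1 is refused whole. A call with a gripper value outside its range is refused whole. The fingers move at their own pace and stop on an object; "newtons" is the grip in N (left out, the last holds). Time passes only in rows, so rows that repeat a pose let the fingers close. It gives the time, the measured TCP pose, the force, the opening and the grip force at its end, in the units of the state.
- observe(): the state, without advancing time (a new reading comes with each control period).
- get_image(name): name is "scene" or "top" or "wrist"; returns the picture (480x640x3 uint8, red, green, blue); there is no depth.
- calibration(name): a dict with "fov_y" (degrees; the focal length in pixels is half the picture's height over the tangent of half this angle, whatever the lens; pixels are square), "cx", "cy" (the principal point, pixels), "k1" (the pictures are not rectified: a ray, as slopes to the right and down, at radius r is drawn at 1 + k1 r^2 times it, then the intrinsics apply), "position" and "attitude" of the camera in the world. Camera axes: x right, y down, z forward; pixel columns grow to the right and rows downward; lengths in m; the calibration is good to about 2 mm. A picture is of the moment at which its call begins: read the wrist's pose just before it. calibration takes no time and is no camera call; for the wrist camera it gives the pose at the moment of the call.
- sign_off(): hands the job in; it is judged then, once.
Trained networks look in the newest picture that a camera, given by its name, has taken for a name from the list of things; names that differ only in an ending like _2 or _b are one class to them, and where a whole thing is asked for, a point or a joint stands for the part that bears it (a point fixed in the world has none). Each returns a list of dicts, best first, with "conf" (0 to 1); they miss things now and then, are a little off and sometimes report something else, mostly with a low value. They report only what shows in the picture. A call takes as long as a camera call.
- look_for(thing, camera): "box" ([left, top, width, height] as shares, 0 to 1, of the picture: columns of its width, rows of its height, round what is visible of it).
- regions_of(thing, camera): "region" (480x640 bool, what is visible of it) and "box" ([left, top, width, height] as shares, 0 to 1, of the picture: columns of its width, rows of its height, round what is visible of it).
- landmark_of(thing, camera): "at" ([row, column] as shares, 0 to 1, of the picture: columns of its width, rows of its height: a listed point, or the origin of a listed thing).
The state is a dict: "clock": time; "joints": joint angles; "dq": joint speeds; "joint_efforts": joint torques, N m; "position": TCP position; "ee_rot": TCP orientation; "force": force on the tool from outside, world axes, zero at the start; "ft_torque": the same for the moment, N m; "width": opening from 0.0 (shut) to 1.0 (fully open); "gripper_force": force on a finger pad.
Only numpy, scipy, OpenCV 4.12 (cv2) and the standard library are available. Lean on these libraries where they do the work, as an engineer would, in place of code of your own. Each camera call takes 0.05 s, during which the arm holds its last target. There are 200 camera calls.

## Working session

There is one attempt and no reset: what is moved stays moved. The work goes in short steps, Python scripts to look and compute and a tool call to move; the robot and the scene stay as the last step left them, time stands still between calls to the robot, and variables do not carry over. Pictures are saved under pics/ and viewed, at most 14 in all, crops included, and the job is handed in when it is done.

Besides the shell and the picture viewer there is one more tool, called after "Call:" as name(argument=value, ...), one argument or row to a line, values as JSON. jog_arm: Moves the arm, as the interface text tells. Scaled input: -1 to 1 covers 0.15 m each way for a shift and 2 pi rad each way for a turn. Its arguments: {"type":"object","properties":{"plan":{"type":"array","items":{"type":"object","properties":{"offset":{"type":"array","items":{"type":"number","minimum":-1,"maximum":1}},"twist":{"type":"array","items":{"type":"number","minimum":-1,"maximum":1}},"fingers":{"type":"number"}}}},"newtons":{"type":"number"}},"required":["plan"]}

```bash
mkdir -p pics; ls; python3 - <<'E'
from cell import *
import cv2
print(observe())
for n in ("scene","top","wrist"):
    im=get_image(n); cv2.imwrite(f"pics/{n}0.png",im[:,:,::-1]); print(n,calibration(n))
E
```

```text
pics
{'clock': 0.0, 'joints': array([-1.3236113 ,  0.43520245,  0.02496541,  1.57408001, -0.01162416,
        1.13403879, -0.07512563]), 'dq': array([ 0.00097425,  0.0007848 , -0.00066165, -0.00059584,  0.00211831,
       -0.00015395,  0.00019756]), 'joint_efforts': array([-1.53021683e-04, -6.67851806e+01,  9.85024497e-01, -3.14458108e+01,
       -6.04467024e-02,  4.28903732e-02,  1.60322002e-04]), 'position': array([0.21405706, 0.58667735, 0.24296424]), 'ee_rot': array([-5.46769118e-01, -3.09348437e+00,  2.47471960e-03]), 'force': array([-0.03597479,  0.70931522,  0.22462815]), 'ft_torque': array([-0.0291581 ,  0.0093658 ,  0.00154875]), 'gripper_force': 0.0, 'width': 0.9968424834736719}
scene {'fov_y': 47.43919416409478, 'cx': 324.0488829916326, 'cy': 231.46976707073023, 'k1': -0.1650018852343095, 'position': array([ 1.12513369, -0.69462123,  0.71697773]), 'attitude': array([-2.09290352, -0.74050185,  0.39807151])}
top {'fov_y': 45.04635016060089, 'cx': 313.8992865252914, 'cy': 242.3950402837232, 'k1': -0.18206856241274286, 'position': array([ 0.37737795, -0.02313782,  1.27923177]), 'attitude': array([-2.14598447,  2.16587179, -0.13718379])}
wrist {'fov_y': 69.00302992597108, 'cx': 325.1546191235749, 'cy': 237.7042894294066, 'k1': -0.04467265137584305, 'position': array([0.14783071, 0.61099552, 0.38444889]), 'attitude': array([2.38826154, 1.67162234, 0.22271316])}
```

View pics/top0.png

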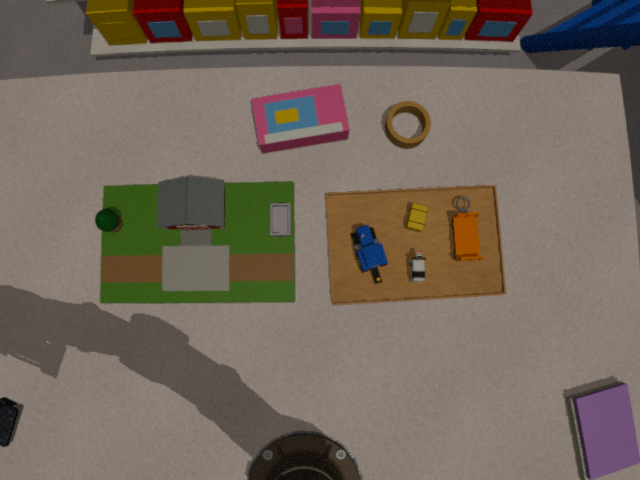

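View pics/scene0.png

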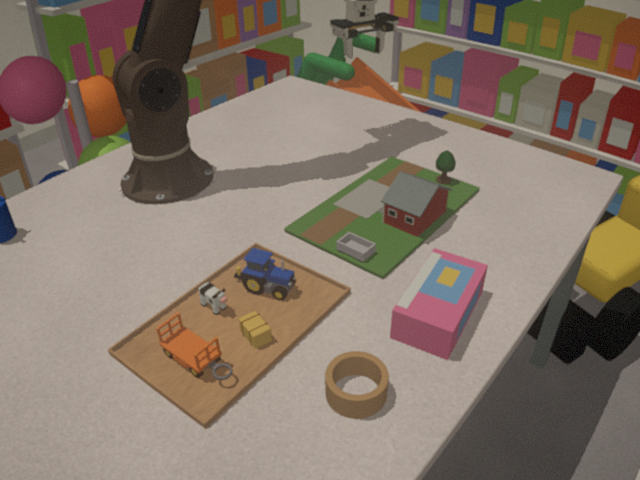

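View pics/wrist0.png

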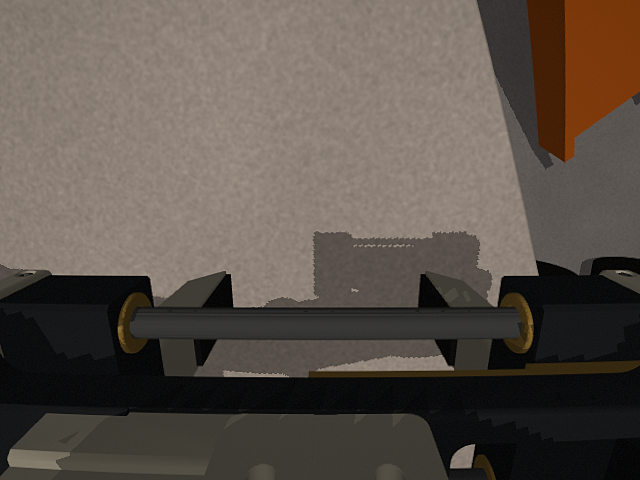

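Top view: board on the left (+y side), with the barn at about (192,205), slab (196,268), trough (280,219) and tree (108,220). The tray on the right holds the tractor (370,250, nose up-image), bale (417,217), cow (418,266) and trailer (466,237, eye up-image). The scene view agrees, and the wrist view shows only counter.

```bash
cat > h.py <<'E'
import numpy as np, cv2
from scipy.spatial.transform import Rotation as R
from cell import *
def cam(n):
    c=calibration(n); f=240/np.tan(np.radians(c["fov_y"])/2)
    K=np.array([[f,0,c["cx"]],[0,f,c["cy"]],[0,0,1]]); D=np.array([c["k1"],0,0,0,0.])
    return K,D,R.from_rotvec(c["attitude"]).as_matrix(),np.array(c["position"])
def ray(c,uv):
    K,D,A,p=c; s=cv2.undistortPoints(np.array(uv,float).reshape(-1,1,2),K,D)[:,0]
    return np.c_[s,np.ones(len(s))]@A.T
def at_z(c,uv,z):
    d=ray(c,uv); return c[3]+d*((z-c[3][2])/d[:,2])[:,None]
def proj(c,P):
    K,D,A,p=c; P=np.array(P,float).reshape(-1,3)
    return cv2.projectPoints(P,cv2.Rodrigues(A.T)[0],-A.T@p,K,D)[0][:,0]
def ortho(im,c,z,x0,x1,y0,y1,s=0.001):
    # rows: x decreasing, columns: y decreasing
    xs=np.arange(x1,x0,-s); ys=np.arange(y1,y0,-s); X,Y=np.meshgrid(xs,ys,indexing="ij")
    uv=proj(c,np.c_[X.ravel(),Y.ravel(),np.full(X.size,z)]).astype(np.float32).reshape(*X.shape,2)
    return cv2.remap(im,uv[...,0],uv[...,1],cv2.INTER_LINEAR)
def lm(t,cn):
    r=landmark_of(t,cn)
    return (np.array([r[0]["at"][1]*640,r[0]["at"][0]*480]),r[0]["conf"]) if r else (None,0)
def tri(cs,uvs):
    M=np.zeros((3,3));b=np.zeros(3)
    for c,u in zip(cs,uvs):
        d=ray(c,u)[0]; d/=np.linalg.norm(d); Q=np.eye(3)-np.outer(d,d); M+=Q; b+=Q@c[3]
    return np.linalg.solve(M,b)
E
python3 - <<'E'
from h import *
np.set_printoptions(precision=4,suppress=True)
T,S=cam("top"),cam("scene")
Z=dict(tractor=.034,hitch=.019,trailer=.024,eye=.027,bale=.021,cow=.035,barn=.012,trough=.012,tree=.012)
for t,z in Z.items():
    a,ca=lm(t,"top"); b,cb=lm(t,"scene")
    print(t,ca,cb,"top@z",at_z(T,a,z)[0,:2] if ca else None,"scene@z",at_z(S,b,z)[0,:2] if cb else None,"tri",tri([T,S],[a,b]) if ca and cb else None)
im=cv2.imread("pics/top0.png")
o=ortho(im,T,.012,.28,.74,-.48,.5)
# slab and board rectangles
hsv=cv2.cvtColor(o,cv2.COLOR_BGR2HSV)
g=cv2.inRange(hsv,(35,90,30),(85,255,255)); ys,xs=np.nonzero(g)
r=cv2.minAreaRect(cv2.findNonZero(g)); print("board",r, "xy",.74-r[0][1]*.001,.5-r[0][0]*.001)
cv2.imwrite("pics/ortho.png",cv2.resize(o,(800,int(800*o.shape[0]/o.shape[1]))))
E
```

```text
tractor 0.93 0.76 top@z [ 0.5265 -0.1334] scene@z [ 0.5233 -0.1456] tri [ 0.5232 -0.138   0.0298]
hitch 0.67 0.62 top@z [ 0.4546 -0.1598] scene@z [ 0.4528 -0.1606] tri [ 0.454  -0.1604  0.0196]
trailer 0.62 0.56 top@z [ 0.5435 -0.3576] scene@z [ 0.5359 -0.3642] tri [ 0.5405 -0.3613  0.0253]
eye 0.85 0.68 top@z [ 0.6208 -0.3523] scene@z [ 0.6233 -0.356 ] tri [ 0.6211 -0.3538  0.0234]
bale 0.98 0.55 top@z [ 0.5919 -0.2439] scene@z [ 0.5945 -0.2511] tri [ 0.5916 -0.2462  0.0156]
cow 0.95 0.66 top@z [ 0.482  -0.2435] scene@z [ 0.4874 -0.2579] tri [ 0.4805 -0.2485  0.0247]
barn 0.84 0.75 top@z [0.6174 0.2398] scene@z [0.6145 0.2446] tri [0.617  0.2392 0.0157]
trough 0.86 0.96 top@z [0.5844 0.0467] scene@z [0.5835 0.0447] tri [0.5837 0.046  0.0116]
tree 0.93 0.59 top@z [0.5866 0.4236] scene@z [0.5873 0.4297] tri [0.5879 0.4242 0.0141]
board ((253.07427978515625, 197.66952514648438), (268.40185546875, 453.7628173828125), 89.78379821777344) xy 0.5423304748535156 0.24692572021484377
```

View pics/ortho.png

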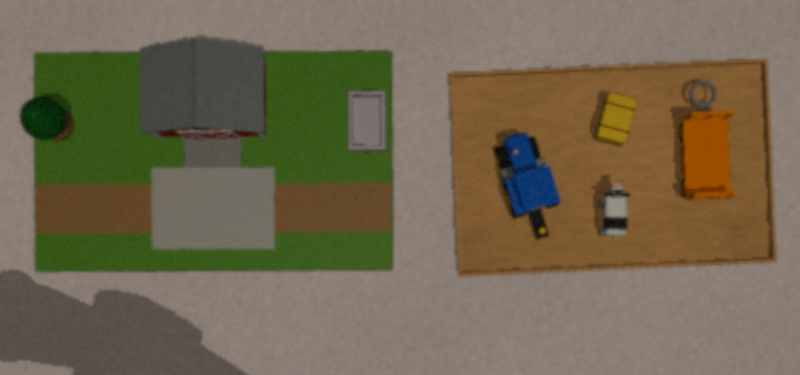

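The rectified view shows the board square to the world: slab centre at (0.485, 0.240), barn origin about (0.617, 0.239), and trough and tree matching their stated offsets. The barn front and the tree would foul the gripper body on a direct placing. So I'll set tractor and trailer down about 36 mm in front, hitch them, and then push them in.

```bash
cat >> h.py <<'E'
def pose():
    o=observe(); M=R.from_rotvec(o["ee_rot"]).as_matrix(); return np.array(o["position"]),M,o
def go(P,yaw,start=None):
    """print per-call (offset,twist) in scaled tool units from start (pos, rot) to TCP P, tool-y azimuth yaw (deg)"""
    p,M=start if start else pose()[:2]; P=np.array(P,float)
    a=np.radians(yaw); G=np.array([[-np.sin(a),np.cos(a),0],[np.cos(a),np.sin(a),0],[0,0,-1.]]).T
    while True:
        d=M.T@(P-p)/.15; k=min(1,.99/max(1e-9,abs(d).max()))
        tw=R.from_matrix(M.T@G).as_rotvec()/(2*np.pi)
        print("offset",np.round(d*k,3).tolist(),"twist",np.round(tw,4).tolist(),"rows>=",int(np.ceil(max(np.linalg.norm(d*k)*.15/.06,np.linalg.norm(tw)*360/10.5))))
        if k==1: return P,G
        p=p+M@(d*k)*.15; M=G
E
python3 - <<'E'
from h import *
p,M,o=pose()
go([.52,-.06,.23],106)
# where wrist camera looks relative to the tool
c=cam("wrist"); print("cam in tool",M.T@(c[3]-p),"fwd",M.T@c[2][:,2],"right",M.T@c[2][:,0])
E
```

```text
offset [-0.99, -0.978, 0.027] twist [0.0, 0.0, -0.1001] rows>= 4
offset [-0.162, -0.99, 0.019] twist [0.0, 0.0, 0.0] rows>= 3
offset [-0.162, -0.99, 0.019] twist [0.0, 0.0, 0.0] rows>= 3
offset [-0.162, -0.99, 0.019] twist [0.0, 0.0, 0.0] rows>= 3
offset [-0.06, -0.365, 0.007] twist [0.0, 0.0, 0.0] rows>= 1
cam in tool [ 0.0705463  -0.00016308 -0.14133426] fwd [-2.62553676e-01  6.04982013e-04  9.64917199e-01] right [ 3.29727250e-04  9.99999801e-01 -5.37259354e-04]
```

Call:
jog_arm(
  plan=[
    {"offset": [-0.33, -0.33, 0], "twist": [0, 0, -0.03], "fingers": 1},
    {"offset": [-0.66, -0.66, 0], "twist": [0, 0, -0.06], "fingers": 1},
    {"offset": [-0.99, -0.98, 0.03], "twist": [0, 0, -0.1], "fingers": 1},
    {"offset": [-0.99, -0.98, 0.03], "twist": [0, 0, -0.1], "fingers": 1},
  ],
)

```text
clock: 1.55
position: [0.3053, 0.3944, 0.2394]
ee_rot: [-0.435, 3.111, -0.002]
force: [-0.5, 0.4, 0.5]
width: 0.999
gripper_force: 0.0
```

Call:
jog_arm(
  plan=[
    {"offset": [-0.05, -0.33, 0], "twist": [0, 0, 0], "fingers": 1},
    {"offset": [-0.1, -0.66, 0.02], "twist": [0, 0, 0], "fingers": 1},
    {"offset": [-0.16, -0.99, 0.02], "twist": [0, 0, 0], "fingers": 1},
  ],
)

```text
clock: 1.92
position: [0.3677, 0.2604, 0.2363]
ee_rot: [-0.436, 3.111, 0.0]
force: [0.7, -0.1, 0.1]
width: 1.0
gripper_force: 0.0
```

Call:
jog_arm(
  plan=[
    {"offset": [-0.05, -0.33, 0], "twist": [0, 0, 0], "fingers": 1},
    {"offset": [-0.1, -0.66, 0.02], "twist": [0, 0, 0], "fingers": 1},
    {"offset": [-0.16, -0.99, 0.02], "twist": [0, 0, 0], "fingers": 1},
  ],
)

```text
clock: 2.3
position: [0.4316, 0.1243, 0.2334]
ee_rot: [-0.436, 3.111, 0.0]
force: [-0.2, 1.3, 0.3]
width: 1.002
gripper_force: 0.0
```

Call:
jog_arm(
  plan=[
    {"offset": [-0.05, -0.33, 0], "twist": [0, 0, 0], "fingers": 1},
    {"offset": [-0.1, -0.66, 0.02], "twist": [0, 0, 0], "fingers": 1},
    {"offset": [-0.16, -0.99, 0.02], "twist": [0, 0, 0], "fingers": 1},
  ],
)

```text
clock: 2.68
position: [0.4955, -0.0119, 0.2303]
ee_rot: [-0.436, 3.111, 0.0]
force: [0.6, 1.2, 0.9]
width: 1.0
gripper_force: 0.0
```

Call:
jog_arm(
  plan=[
    {"offset": [0.04, -0.4, 0], "twist": [0, 0, 0], "fingers": 1},
    {"offset": [0.08, -0.86, 0], "twist": [0, 0, 0], "fingers": 1},
    {"offset": [0.08, -0.86, 0], "twist": [0, 0, 0], "fingers": 1},
    {"offset": [0.08, -0.86, 0], "twist": [0, 0, 0], "fingers": 1},
    {"offset": [0.08, -0.86, 0], "twist": [0, 0, 0], "fingers": 1},
  ],
)

```text
clock: 3.3
position: [0.5189, -0.1358, 0.2301]
ee_rot: [0.44, -3.111, -0.002]
force: [0.5, 0.8, 0.3]
width: 0.999
gripper_force: 0.0
```

```bash
python3 - <<'E'
from h import *
c=cam("wrist"); im=get_image("wrist"); cv2.imwrite("pics/w1.png",im[:,:,::-1])
for t,z in dict(tractor=.034,hitch=.019).items():
    a,k=lm(t,"wrist"); print(t,k,a,at_z(c,a,z)[0] if k else None)
E
```

```text
tractor 0.57 [318.08 220.8 ] [ 0.52465581 -0.14119463  0.034     ]
hitch 0.76 [314.496 146.4  ] [ 0.45712876 -0.16426303  0.019     ]
```

View pics/w1.png

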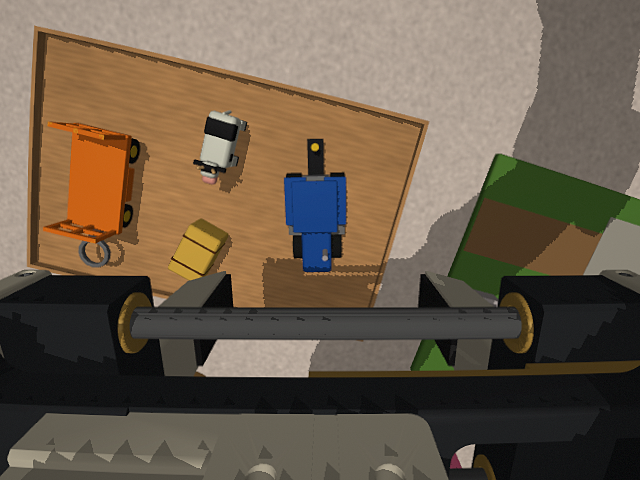

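Wrist view: the tractor is upright in the picture, aligned with the fingers. The peg is at (315,147), the body at (316,205) and the nose at (318,262), with free space either side.

```bash
python3 - <<'E'
from h import *
s=go([.524,-.141,.11],107); s=go([.524,-.141,.038],107,s)
print("to place"); s=go([.45,.10,.18],45,([.524,-.141,.17],s[1])); s=go([.448,.239,.13],0,s)
E
```

```text
offset [-0.023, -0.04, 0.802] twist [0.0001, 0.0001, -0.0025] rows>= 3
offset [0.0, 0.0, 0.48] twist [0.0, 0.0, 0.0] rows>= 2
to place
offset [0.001, 0.99, -0.039] twist [0.0, 0.0, 0.1722] rows>= 6
offset [0.61, 0.324, -0.027] twist [0.0, 0.0, 0.0] rows>= 2
offset [0.665, 0.646, 0.333] twist [0.0, 0.0, 0.125] rows>= 5
```

Call:
jog_arm(
  plan=[
    {"offset": [-0.02, -0.04, 0.3], "twist": [0, 0, -0.0025], "fingers": 1},
    {"offset": [-0.02, -0.04, 0.6], "twist": [0, 0, -0.0025], "fingers": 1},
    {"offset": [-0.023, -0.04, 0.8], "twist": [0, 0, -0.0025], "fingers": 1},
    {"offset": [-0.023, -0.04, 0.8], "twist": [0, 0, -0.0025], "fingers": 1},
  ],
)

```text
clock: 3.95
position: [0.5225, -0.1414, 0.1085]
ee_rot: [0.462, -3.103, -0.002]
force: [-0.4, -0.3, -0.6]
width: 1.001
gripper_force: 0.0
```

Call:
jog_arm(
  newtons=20,
  plan=[
    {"offset": [0, 0, 0.2], "twist": [0, 0, 0], "fingers": 1},
    {"offset": [0, 0, 0.38], "twist": [0, 0, 0], "fingers": 1},
    {"offset": [0, 0, 0.48], "twist": [0, 0, 0], "fingers": 1},
    {"offset": [0, 0, 0.48], "twist": [0, 0, 0], "fingers": 1},
    {"offset": [0, 0, 0.48], "twist": [0, 0, 0], "fingers": -1},
    {"offset": [0, 0, 0.48], "twist": [0, 0, 0], "fingers": -1},
    {"offset": [0, 0, 0.48], "twist": [0, 0, 0], "fingers": -1},
    {"offset": [0, 0, 0.48], "twist": [0, 0, 0], "fingers": -1},
    {"offset": [0, 0, 0.48], "twist": [0, 0, 0], "fingers": -1},
    {"offset": [0, 0, 0.48], "twist": [0, 0, 0], "fingers": -1},
  ],
)

```text
clock: 5.2
position: [0.5241, -0.1426, 0.0385]
ee_rot: [-0.46, 3.107, -0.0]
force: [-1.1, -0.3, 5.0]
width: 0.605
gripper_force: 20.0
```

Call:
jog_arm(
  plan=[
    {"offset": [0, 0, -0.2], "twist": [0, 0, 0], "fingers": -1},
    {"offset": [0, 0, -0.5], "twist": [0, 0, 0], "fingers": -1},
    {"offset": [0, 0, -0.88], "twist": [0, 0, 0], "fingers": -1},
    {"offset": [0, 0, -0.88], "twist": [0, 0, 0], "fingers": -1},
  ],
)

```text
clock: 5.7
position: [0.5262, -0.1432, 0.174]
ee_rot: [-0.459, 3.101, -0.003]
force: [-0.5, -0.3, -2.4]
width: 0.608
gripper_force: 20.0
```

Call:
jog_arm(
  plan=[
    {"offset": [0, 0.2, 0], "twist": [0, 0, 0.025], "fingers": -1},
    {"offset": [0, 0.4, -0.02], "twist": [0, 0, 0.05], "fingers": -1},
    {"offset": [0, 0.6, -0.03], "twist": [0, 0, 0.075], "fingers": -1},
    {"offset": [0, 0.8, -0.04], "twist": [0, 0, 0.1], "fingers": -1},
    {"offset": [0, 0.99, -0.04], "twist": [0, 0, 0.125], "fingers": -1},
    {"offset": [0, 0.99, -0.04], "twist": [0, 0, 0.15], "fingers": -1},
    {"offset": [0, 0.99, -0.04], "twist": [0, 0, 0.172], "fingers": -1},
    {"offset": [0, 0.99, -0.04], "twist": [0, 0, 0.172], "fingers": -1},
  ],
)

```text
clock: 6.7
position: [0.4801, -0.0002, 0.1752]
ee_rot: [-1.202, -2.901, 0.002]
force: [-0.7, -0.3, -1.7]
width: 0.609
gripper_force: 20.0
```

Call:
jog_arm(
  plan=[
    {"offset": [0.2, 0.1, 0], "twist": [0, 0, 0], "fingers": -1},
    {"offset": [0.4, 0.2, -0.02], "twist": [0, 0, 0], "fingers": -1},
    {"offset": [0.61, 0.32, -0.03], "twist": [0, 0, 0], "fingers": -1},
  ],
)

```text
clock: 7.08
position: [0.4495, 0.0987, 0.1803]
ee_rot: [-1.2, -2.903, 0.001]
force: [0.5, 0.9, -1.0]
width: 0.606
gripper_force: 20.0
```

Call:
jog_arm(
  plan=[
    {"offset": [0.15, 0.15, 0.05], "twist": [0, 0, 0.025], "fingers": -1},
    {"offset": [0.3, 0.3, 0.1], "twist": [0, 0, 0.05], "fingers": -1},
    {"offset": [0.45, 0.45, 0.15], "twist": [0, 0, 0.075], "fingers": -1},
    {"offset": [0.6, 0.6, 0.2], "twist": [0, 0, 0.1], "fingers": -1},
    {"offset": [0.665, 0.645, 0.25], "twist": [0, 0, 0.125], "fingers": -1},
    {"offset": [0.665, 0.645, 0.25], "twist": [0, 0, 0.125], "fingers": -1},
    {"offset": [0.665, 0.645, 0.25], "twist": [0, 0, 0.125], "fingers": -1},
  ],
)

```text
clock: 7.95
position: [0.4483, 0.2362, 0.1431]
ee_rot: [2.218, 2.224, -0.001]
force: [-0.2, -0.7, -1.5]
width: 0.608
gripper_force: 20.0
```

```bash
python3 - <<'E'
from h import *
p,M,o=pose(); print(p,o["width"],o["joints"])
c=cam("wrist"); im=get_image("wrist"); cv2.imwrite("pics/w2.png",im[:,:,::-1])
z0=p[2]-.0345   # wheels' underside if held as gripped
for t,z in dict(tractor=z0+.03,hitch=z0+.015).items():
    a,k=lm(t,"wrist"); print(t,k,a,at_z(c,a,z)[0] if k else None)
go([.448,.239,.0505],0)
E
```

```text
[0.44827031 0.23617805 0.14313283] 0.6084181725072455 [-1.05490169  0.40162461  0.61644305  2.01566109 -0.31411584  0.8180357
 -0.25547971]
tractor 0 None None
hitch 0.86 [324.416 141.504] [0.44771188 0.3072838  0.12363283]
offset [0.018, -0.004, 0.62] twist [0.0, -0.0001, -0.0001] rows>= 2
```

View pics/w2.png

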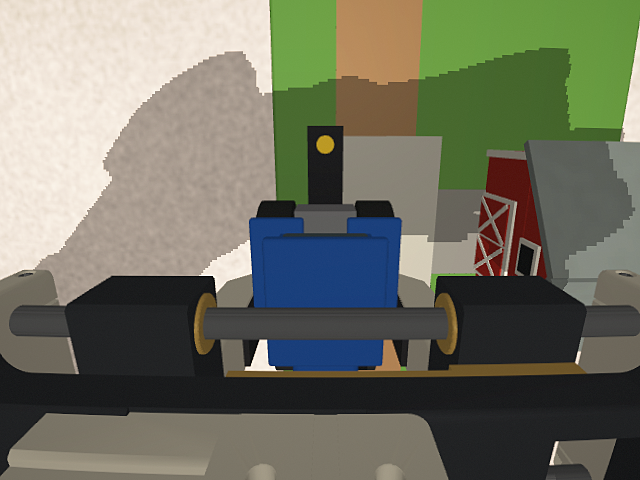

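Wrist view: the tractor is held straight. The peg is at (325,144), giving a hitch 71 mm behind the grasp, which matches the 70 mm given; the barn front is to the right with clearance.

Call:
jog_arm(
  plan=[
    {"offset": [0.018, 0, 0.2], "twist": [0, 0, 0], "fingers": -1},
    {"offset": [0.018, 0, 0.4], "twist": [0, 0, 0], "fingers": -1},
    {"offset": [0.018, 0, 0.55], "twist": [0, 0, 0], "fingers": -1},
    {"offset": [0.018, 0, 0.6], "twist": [0, 0, 0], "fingers": -1},
    {"offset": [0.018, 0, 0.635], "twist": [0, 0, 0], "fingers": -1},
    {"offset": [0.018, 0, 0.635], "twist": [0, 0, 0], "fingers": -1},
    {"offset": [0.018, 0, 0.635], "twist": [0, 0, 0], "fingers": -1},
    {"offset": [0.018, 0, 0.635], "twist": [0, 0, 0], "fingers": 0.8},
    {"offset": [0.018, 0, 0.635], "twist": [0, 0, 0], "fingers": 0.8},
    {"offset": [0.018, 0, 0.635], "twist": [0, 0, 0], "fingers": 0.8},
    {"offset": [0.018, 0, 0.635], "twist": [0, 0, 0], "fingers": 0.8},
    {"offset": [0.018, 0, 0.4], "twist": [0, 0, 0], "fingers": 1},
    {"offset": [0.018, 0, 0.1], "twist": [0, 0, 0], "fingers": 1},
    {"offset": [0.018, 0, -0.2], "twist": [0, 0, 0], "fingers": 1},
    {"offset": [0.018, 0, -0.3], "twist": [0, 0, 0], "fingers": 1},
    {"offset": [0.018, 0, -0.3], "twist": [0, 0, 0], "fingers": 1},
  ],
)

```text
clock: 10.1
position: [0.4484, 0.2403, 0.1886]
ee_rot: [-2.222, -2.221, -0.003]
force: [-0.1, -0.6, -1.1]
width: 0.997
gripper_force: 0.0
```

```bash
python3 - <<'E'
from h import *
p,M,o=pose(); print(p)
c=cam("wrist"); im=get_image("wrist")
for t,z in dict(tractor=.042,hitch=.027).items():
    a,k=lm(t,"wrist"); print(t,k,a,at_z(c,a,z)[0] if k else None)
T=cam("top"); get_image("top")
a,k=lm("hitch","top"); print(k,at_z(T,a,.027)[0] if k else None)
s=go([.543,-.361,.23],94)
E
```

```text
[0.44841684 0.24034087 0.18864755]
tractor 0 None None
hitch 0.59 [327.296 142.176] [0.45042916 0.31174034 0.027     ]
0 None
offset [-0.99, 0.158, -0.07] twist [-0.0004, -0.0, -0.2613] rows>= 9
offset [-0.087, -0.99, -0.07] twist [0.0, 0.0, 0.0] rows>= 3
offset [-0.087, -0.99, -0.07] twist [0.0, 0.0, 0.0] rows>= 3
offset [-0.087, -0.99, -0.07] twist [0.0, 0.0, 0.0] rows>= 3
offset [-0.006, -0.069, -0.005] twist [0.0, 0.0, 0.0] rows>= 1
```

Call:
jog_arm(
  plan=[
    {"offset": [-0.33, 0.05, -0.07], "twist": [0, 0, -0.029], "fingers": 1},
    {"offset": [-0.66, 0.1, -0.07], "twist": [0, 0, -0.058], "fingers": 1},
    {"offset": [-0.99, 0.16, -0.07], "twist": [0, 0, -0.087], "fingers": 1},
    {"offset": [-0.99, 0.16, -0.07], "twist": [0, 0, -0.116], "fingers": 1},
    {"offset": [-0.99, 0.16, -0.07], "twist": [0, 0, -0.145], "fingers": 1},
    {"offset": [-0.99, 0.16, -0.07], "twist": [0, 0, -0.174], "fingers": 1},
    {"offset": [-0.99, 0.16, -0.07], "twist": [0, 0, -0.203], "fingers": 1},
    {"offset": [-0.99, 0.16, -0.07], "twist": [0, 0, -0.232], "fingers": 1},
    {"offset": [-0.99, 0.16, -0.07], "twist": [0, 0, -0.261], "fingers": 1},
    {"offset": [-0.99, 0.16, -0.07], "twist": [0, 0, -0.261], "fingers": 1},
  ],
)

```text
clock: 11.6
position: [0.4717, 0.0911, 0.198]
ee_rot: [0.104, -3.139, 0.0]
force: [0.6, 0.6, -0.2]
width: 0.998
gripper_force: 0.0
```

Call:
jog_arm(
  plan=[
    {"offset": [-0.03, -0.33, -0.02], "twist": [0, 0, 0], "fingers": 1},
    {"offset": [-0.06, -0.66, -0.04], "twist": [0, 0, 0], "fingers": 1},
    {"offset": [-0.087, -0.99, -0.07], "twist": [0, 0, 0], "fingers": 1},
  ],
)

```text
clock: 11.98
position: [0.4951, -0.0572, 0.2089]
ee_rot: [0.1, -3.139, -0.0]
force: [0.6, 1.0, -0.0]
width: 1.001
gripper_force: 0.0
```

Call:
jog_arm(
  plan=[
    {"offset": [-0.03, -0.33, -0.02], "twist": [0, 0, 0], "fingers": 1},
    {"offset": [-0.06, -0.66, -0.04], "twist": [0, 0, 0], "fingers": 1},
    {"offset": [-0.087, -0.99, -0.07], "twist": [0, 0, 0], "fingers": 1},
  ],
)

```text
clock: 12.35
position: [0.5182, -0.2046, 0.2192]
ee_rot: [0.099, -3.139, -0.0]
force: [0.7, 0.4, -0.0]
width: 1.002
gripper_force: 0.0
```

Call:
jog_arm(
  plan=[
    {"offset": [-0.03, -0.33, -0.02], "twist": [0, 0, 0], "fingers": 1},
    {"offset": [-0.06, -0.66, -0.04], "twist": [0, 0, 0], "fingers": 1},
    {"offset": [-0.087, -0.99, -0.07], "twist": [0, 0, 0], "fingers": 1},
    {"offset": [-0.09, -1, -0.07], "twist": [0, 0, 0], "fingers": 1},
    {"offset": [-0.09, -1, -0.07], "twist": [0, 0, 0], "fingers": 1},
  ],
)

```text
clock: 12.98
position: [0.5418, -0.3513, 0.2293]
ee_rot: [0.102, -3.139, -0.002]
force: [-0.0, 1.4, -0.2]
width: 1.001
gripper_force: 0.0
```

```bash
python3 - <<'E'
from h import *
p,M,o=pose(); print(p,o["ee_rot"])
c=cam("wrist"); im=get_image("wrist"); cv2.imwrite("pics/w3.png",im[:,:,::-1])
for t,z in dict(trailer=.024,eye=.027,bale=.021,cow=.035).items():
    a,k=lm(t,"wrist"); print(t,k,a,at_z(c,a,z)[0] if k else None)
get_image("top"); T=cam("top")
for t,z in dict(tractor=.042,hitch=.027).items():
    a,k=lm(t,"top"); print(t,k,at_z(T,a,z)[0] if k else None)
E
```

```text
[ 0.54175446 -0.35132274  0.22933716] [ 1.01952767e-01 -3.13883389e+00 -1.62679177e-03]
trailer 0.59 [312.384 214.08 ] [ 0.54141154 -0.36398278  0.024     ]
eye 0.83 [312.832 292.224] [ 0.62539493 -0.35873022  0.027     ]
bale 0.82 [414.08  267.408] [ 0.59266496 -0.25268119  0.021     ]
cow 0.64 [439.68  161.712] [ 0.48081104 -0.24629926  0.035     ]
tractor 0.74 [0.44535235 0.2445862  0.042     ]
hitch 0.56 [0.44844871 0.31224078 0.027     ]
```

View pics/w3.png

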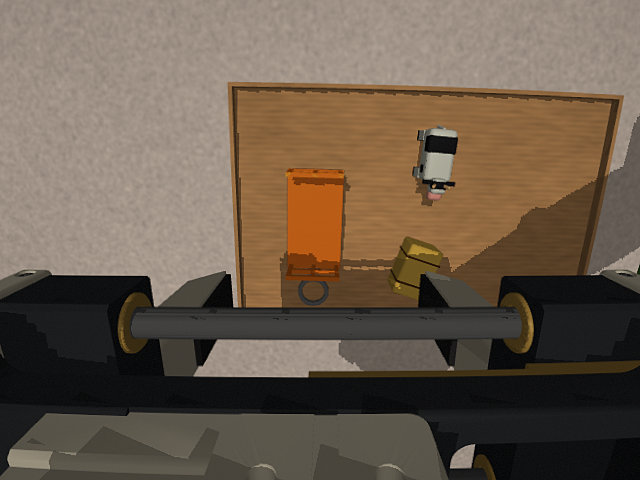

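Wrist view: the trailer is upright in the picture with its bed at columns 288–344 and the eye at (314,291). The cow is at (437,160) and the bale at (416,267), both clear of the fingers.

Call:
jog_arm(
  plan=[
    {"offset": [-0.01, -0.07, 0.3], "twist": [0, 0, 0], "fingers": 1},
    {"offset": [-0.01, -0.07, 0.6], "twist": [0, 0, 0], "fingers": 1},
    {"offset": [-0.01, -0.07, 0.85], "twist": [0, 0, 0], "fingers": 1},
    {"offset": [-0.01, -0.07, 0.85], "twist": [0, 0, 0], "fingers": 1},
  ],
)

```text
clock: 13.88
position: [0.5426, -0.3608, 0.1002]
ee_rot: [0.107, -3.135, -0.005]
force: [-0.1, -0.0, 0.7]
width: 1.0
gripper_force: 0.0
```

Call:
jog_arm(
  newtons=20,
  plan=[
    {"offset": [0, 0, 0.2], "twist": [0, 0, 0], "fingers": 1},
    {"offset": [0, 0, 0.4], "twist": [0, 0, 0], "fingers": 1},
    {"offset": [0, 0, 0.5], "twist": [0, 0, 0], "fingers": 1},
    {"offset": [0, 0, 0.505], "twist": [0, 0, 0], "fingers": 1},
    {"offset": [0, 0, 0.505], "twist": [0, 0, 0], "fingers": -1},
    {"offset": [0, 0, 0.505], "twist": [0, 0, 0], "fingers": -1},
    {"offset": [0, 0, 0.505], "twist": [0, 0, 0], "fingers": -1},
    {"offset": [0, 0, 0.505], "twist": [0, 0, 0], "fingers": -1},
    {"offset": [0, 0, 0.505], "twist": [0, 0, 0], "fingers": -1},
    {"offset": [0, 0, 0.505], "twist": [0, 0, 0], "fingers": -1},
  ],
)

```text
clock: 15.12
position: [0.5442, -0.3623, 0.0272]
ee_rot: [-0.107, 3.14, 0.0]
force: [-1.3, 0.9, 3.9]
width: 0.586
gripper_force: 19.9
```

```bash
python3 - <<'E'
from h import *
p,M,o=pose(); print(p,o["width"],o["force"])
P=p+[0,0,.144]; s=go(P,94); print("--")
go([.449,.389,.17],0,s)
E
```

```text
[ 0.54423802 -0.36228467  0.02719965] 0.5855323294752911 [-1.26037233  0.90801364  3.8665152 ]
offset [-0.0, 0.0, -0.96] twist [0.0, 0.0, -0.0003] rows>= 3
--
offset [0.056, 0.99, 0.002] twist [0.0, 0.0, 0.2611] rows>= 9
offset [0.99, -0.125, 0.002] twist [0.0, 0.0, 0.0] rows>= 3
offset [0.99, -0.125, 0.002] twist [0.0, 0.0, 0.0] rows>= 3
offset [0.99, -0.125, 0.002] twist [0.0, 0.0, 0.0] rows>= 3
offset [0.99, -0.125, 0.002] twist [0.0, 0.0, 0.0] rows>= 3
offset [0.065, -0.008, 0.0] twist [0.0, 0.0, 0.0] rows>= 1
```

Call:
jog_arm(
  plan=[
    {"offset": [0, 0, -0.2], "twist": [0, 0, 0], "fingers": -1},
    {"offset": [0, 0, -0.5], "twist": [0, 0, 0], "fingers": -1},
    {"offset": [0, 0, -0.8], "twist": [0, 0, 0], "fingers": -1},
    {"offset": [0, 0, -0.96], "twist": [0, 0, 0], "fingers": -1},
    {"offset": [0, 0, -0.96], "twist": [0, 0, 0], "fingers": -1},
  ],
)

```text
clock: 15.75
position: [0.5449, -0.363, 0.1726]
ee_rot: [-0.107, 3.137, -0.003]
force: [-0.1, 0.1, -2.4]
width: 0.588
gripper_force: 19.9
```

Call:
jog_arm(
  plan=[
    {"offset": [0.02, 0.2, 0], "twist": [0, 0, 0.026], "fingers": -1},
    {"offset": [0.03, 0.4, 0], "twist": [0, 0, 0.052], "fingers": -1},
    {"offset": [0.04, 0.6, 0], "twist": [0, 0, 0.078], "fingers": -1},
    {"offset": [0.05, 0.8, 0], "twist": [0, 0, 0.104], "fingers": -1},
    {"offset": [0.056, 0.99, 0], "twist": [0, 0, 0.13], "fingers": -1},
    {"offset": [0.056, 0.99, 0], "twist": [0, 0, 0.156], "fingers": -1},
    {"offset": [0.056, 0.99, 0], "twist": [0, 0, 0.182], "fingers": -1},
    {"offset": [0.056, 0.99, 0], "twist": [0, 0, 0.208], "fingers": -1},
    {"offset": [0.056, 0.99, 0], "twist": [0, 0, 0.234], "fingers": -1},
    {"offset": [0.056, 0.99, 0], "twist": [0, 0, 0.261], "fingers": -1},
    {"offset": [0.056, 0.99, 0], "twist": [0, 0, 0.261], "fingers": -1},
  ],
)

```text
clock: 17.12
position: [0.5249, -0.2142, 0.1694]
ee_rot: [-2.22, -2.22, 0.003]
force: [0.2, -0.3, -2.1]
width: 0.589
gripper_force: 19.9
```

Call:
jog_arm(
  plan=[
    {"offset": [0.25, -0.03, 0], "twist": [0, 0, 0], "fingers": -1},
    {"offset": [0.5, -0.06, 0], "twist": [0, 0, 0], "fingers": -1},
    {"offset": [0.75, -0.09, 0], "twist": [0, 0, 0], "fingers": -1},
    {"offset": [0.99, -0.125, 0], "twist": [0, 0, 0], "fingers": -1},
  ],
)

```text
clock: 17.62
position: [0.5065, -0.0649, 0.1703]
ee_rot: [-2.217, -2.225, 0.001]
force: [1.2, 1.0, -1.3]
width: 0.592
gripper_force: 19.9
```

Call:
jog_arm(
  plan=[
    {"offset": [0.25, -0.03, 0], "twist": [0, 0, 0], "fingers": -1},
    {"offset": [0.5, -0.06, 0], "twist": [0, 0, 0], "fingers": -1},
    {"offset": [0.75, -0.09, 0], "twist": [0, 0, 0], "fingers": -1},
    {"offset": [0.99, -0.125, 0], "twist": [0, 0, 0], "fingers": -1},
  ],
)

```text
clock: 18.12
position: [0.4879, 0.0835, 0.1704]
ee_rot: [-2.217, -2.225, 0.001]
force: [0.1, -0.2, -1.7]
width: 0.591
gripper_force: 19.9
```

Call:
jog_arm(
  plan=[
    {"offset": [0.25, -0.03, 0], "twist": [0, 0, 0], "fingers": -1},
    {"offset": [0.5, -0.06, 0], "twist": [0, 0, 0], "fingers": -1},
    {"offset": [0.75, -0.09, 0], "twist": [0, 0, 0], "fingers": -1},
    {"offset": [0.99, -0.125, 0], "twist": [0, 0, 0], "fingers": -1},
  ],
)

```text
clock: 18.62
position: [0.4693, 0.232, 0.1703]
ee_rot: [2.217, 2.225, -0.001]
force: [0.5, -0.2, -1.3]
width: 0.589
gripper_force: 19.9
```

Call:
jog_arm(
  plan=[
    {"offset": [0.25, -0.03, 0], "twist": [0, 0, 0], "fingers": -1},
    {"offset": [0.5, -0.06, 0], "twist": [0, 0, 0], "fingers": -1},
    {"offset": [0.75, -0.09, 0], "twist": [0, 0, 0], "fingers": -1},
    {"offset": [0.99, -0.125, 0], "twist": [0, 0, 0], "fingers": -1},
    {"offset": [1, -0.125, 0.2], "twist": [0, 0, 0], "fingers": -1},
    {"offset": [1, -0.125, 0.2], "twist": [0, 0, 0], "fingers": -1},
    {"offset": [1, -0.125, 0.2], "twist": [0, 0, 0], "fingers": -1},
  ],
)

```text
clock: 19.5
position: [0.4518, 0.3799, 0.1414]
ee_rot: [2.222, 2.22, -0.0]
force: [1.0, 0.3, -0.7]
width: 0.586
gripper_force: 19.9
```

```bash
python3 - <<'E'
from h import *
p,M,o=pose(); print(p,o["ee_rot"],o["width"])
c=cam("wrist"); im=get_image("wrist"); cv2.imwrite("pics/w4.png",im[:,:,::-1])
z0=p[2]-.0232
for t,z in dict(trailer=z0+.02,eye=z0+.023,hitch=.027,tractor=.042).items():
    a,k=lm(t,"wrist"); print(t,k,a,at_z(c,a,z)[0] if k else None)
get_image("top"); T=cam("top")
for t,z in dict(trailer=z0+.02,eye=z0+.023,hitch=.027,tractor=.042).items():
    a,k=lm(t,"top"); print(t,k,at_z(T,a,z)[0] if k else None)
get_image("scene"); T=cam("scene")
for t,z in dict(trailer=z0+.02,eye=z0+.023,hitch=.027,tractor=.042).items():
    a,k=lm(t,"scene"); print(t,k,at_z(T,a,z)[0] if k else None)
E
```

```text
[0.45182987 0.37993879 0.1413965 ] [ 2.22209920e+00  2.22002208e+00 -3.89617845e-04] 0.5857693726262572
trailer 0.78 [326.016 308.496] [0.45219942 0.37773412 0.1381965 ]
eye 0 None None
hitch 0 None None
tractor 0 None None
trailer 0.6 [0.45211007 0.38364044 0.1381965 ]
eye 0.69 [0.45102604 0.30284939 0.1411965 ]
hitch 0 None
tractor 0.6 [0.45177403 0.2441042  0.042     ]
trailer 0.67 [0.44746295 0.3859523  0.1381965 ]
eye 0.68 [0.44641358 0.31208077 0.1411965 ]
hitch 0.8 [0.45181564 0.3059613  0.027     ]
tractor 0.9 [0.44168524 0.25194781 0.042     ]
```

View pics/w4.png

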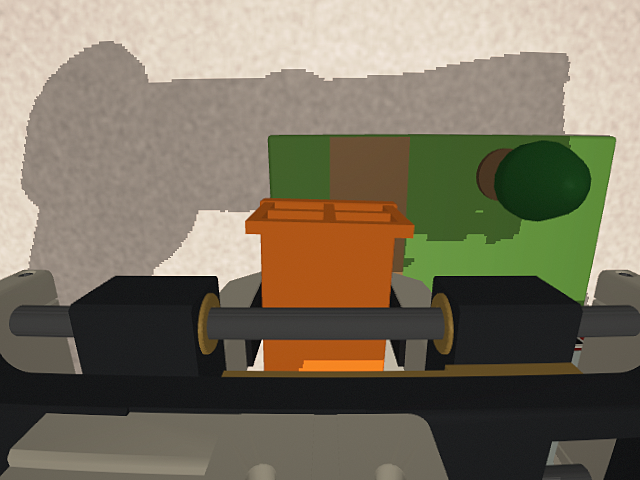

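Wrist view: the trailer is held straight, with the rear rack top at rows 200–233 and columns 246–413. The tree is at (540,180), well away from it.

```bash
python3 - <<'E'
from h import *
c=cam("wrist"); p=pose()[0]; z0=p[2]-.0232
print("rack top outer edge", at_z(c,[[330,201],[330,209],[330,222]],z0+.064), "want tcp y",p[1])
im=cv2.imread("pics/w4.png"); print(im[195:240:2,290].tolist())
get_image("top"); T=cam("top")
im=cv2.imread("pics/top0.png")
t=get_image("top"); cv2.imwrite("pics/t5.png",cv2.resize(t[200:340,60:260,::-1],None,fx=4,fy=4,interpolation=cv2.INTER_CUBIC))
r=regions_of("eye","top"); 
for k in r[:2]: print(k["conf"],k["box"])
E
```

```text
rack top outer edge [[0.45277912 0.43503108 0.18175783]
 [0.45278563 0.43267624 0.18175783]
 [0.45279652 0.42879024 0.18175783]] want tcp y 0.3809048576447816
[[43, 96, 65], [44, 98, 57], [14, 63, 132], [20, 75, 155], [23, 86, 177], [23, 88, 176], [21, 88, 178], [14, 65, 134], [24, 86, 175], [24, 87, 177], [22, 86, 177], [25, 87, 178], [19, 69, 140], [16, 68, 137], [21, 86, 178], [23, 87, 176], [21, 87, 176], [21, 85, 176], [24, 86, 177], [20, 85, 176], [22, 85, 176], [23, 87, 176], [23, 87, 176]]
0.96 [0.1711, 0.5531, 0.0772, 0.0602]
```

View pics/t5.png

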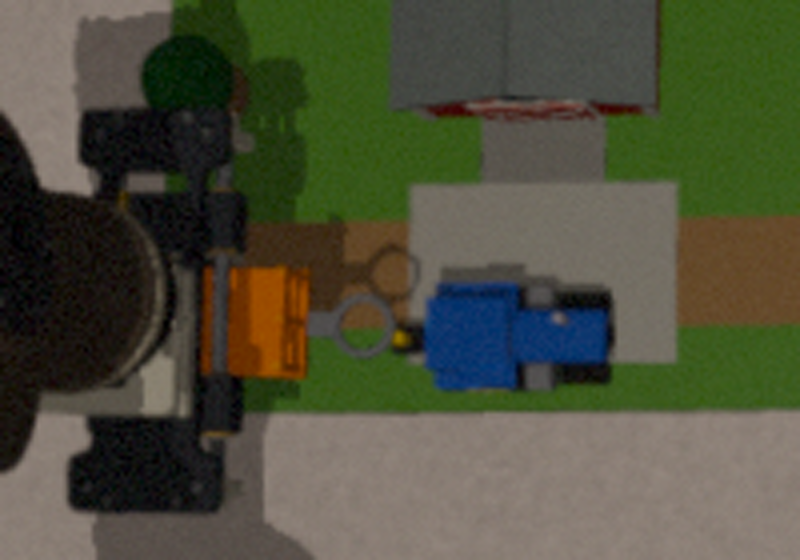

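The top crop shows the eye ring centred at crop (361,325), the peg at (402,338), and the front rack's outer edge at column 308.

```bash
python3 - <<'E'
from h import *
T=cam("top"); p=pose()[0]; z0=p[2]-.0232; print(p)
f=lambda u,v,z:at_z(T,[[60+u/4,200+v/4]],z)[0]
print("eye",f(361,325,z0+.023),"peg top",f(402,338,.044),"front rack",f(308,320,z0+.064))
E
```

```text
[0.45139195 0.38087627 0.1409733 ]
eye [0.44736875 0.30360236 0.1407733 ] peg top [0.44622984 0.30840356 0.044     ] front rack [0.4473091 0.3183164 0.1817733]
```

Call:
jog_arm(
  plan=[
    {"offset": [0.034, -0.013, 0.2], "twist": [0, 0, 0], "fingers": -1},
    {"offset": [0.034, -0.013, 0.4], "twist": [0, 0, 0], "fingers": -1},
    {"offset": [0.034, -0.013, 0.55], "twist": [0, 0, 0], "fingers": -1},
    {"offset": [0.034, -0.013, 0.585], "twist": [0, 0, 0], "fingers": -1},
    {"offset": [0.034, -0.013, 0.585], "twist": [0, 0, 0], "fingers": -1},
    {"offset": [0.034, -0.013, 0.585], "twist": [0, 0, 0], "fingers": -1},
  ],
)

```text
clock: 21.15
position: [0.4501, 0.3863, 0.0542]
ee_rot: [2.223, 2.22, 0.002]
force: [-0.5, 0.2, -0.8]
width: 0.586
gripper_force: 19.9
```

```bash
python3 - <<'E'
from h import *
p,M,o=pose(); print(p,o["force"])
t=get_image("top"); s=get_image("scene")
S=cam("scene"); u=proj(S,[[.4485,.3105,.044]])[0].astype(int); print(u)
a=cv2.resize(t[250:310,120:220,::-1],None,fx=4,fy=5,interpolation=cv2.INTER_CUBIC)
b=cv2.resize(s[u[1]-30:u[1]+30,u[0]-50:u[0]+50,::-1],None,fx=4,fy=5,interpolation=cv2.INTER_CUBIC)
cv2.imwrite("pics/c6.png",np.hstack([a,b]))
E
```

```text
[0.4501094  0.38627766 0.05420703] [-0.51272869  0.22623706 -0.84133096]
[372 169]
```

View pics/c6.png

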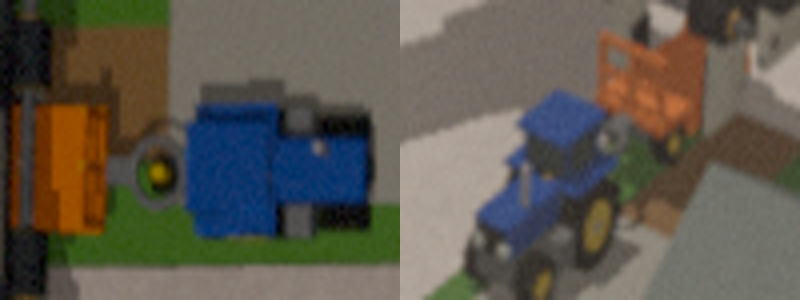

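The top crop (left half) shows the yellow peg at (160,173), centred in the ring at (158,172). Lowering and releasing.

Call:
jog_arm(
  plan=[
    {"offset": [0, 0, 0.06], "twist": [0, 0, 0], "fingers": -1},
    {"offset": [0, 0, 0.12], "twist": [0, 0, 0], "fingers": -1},
    {"offset": [0, 0, 0.12], "twist": [0, 0, 0], "fingers": -1},
    {"offset": [0, 0, 0.12], "twist": [0, 0, 0], "fingers": -1},
    {"offset": [0, 0, 0.12], "twist": [0, 0, 0], "fingers": 0.8},
    {"offset": [0, 0, 0.12], "twist": [0, 0, 0], "fingers": 0.8},
    {"offset": [0, 0, 0.12], "twist": [0, 0, 0], "fingers": 0.8},
    {"offset": [0, 0, 0.12], "twist": [0, 0, 0], "fingers": 0.8},
    {"offset": [0, 0, -0.1], "twist": [0, 0, 0], "fingers": 0.8},
    {"offset": [0, 0, -0.4], "twist": [0, 0, 0], "fingers": 0},
    {"offset": [0, 0, -0.6], "twist": [0, 0, 0], "fingers": -1},
    {"offset": [0, 0, -0.6], "twist": [0, 0, 0], "fingers": -1},
  ],
)

```text
clock: 22.75
position: [0.4506, 0.3867, 0.1454]
ee_rot: [-2.223, -2.22, -0.006]
force: [-0.2, -0.6, -0.5]
width: 0.624
gripper_force: 0.0
```

```bash
python3 - <<'E'
from h import *
p,M,o=pose(); print(p)
# push pose for the tractor: fingers shut, closing line along y (yaw 90), start in front of tractor
s=go([.394,.240,.145],90); s=go([.394,.240,.045],90,s); s=go([.4465,.240,.045],90,s)
E
```

```text
[0.45062096 0.38666155 0.14543437]
offset [-0.978, -0.376, -0.001] twist [0.0007, -0.0, -0.2502] rows>= 9
offset [0.0, 0.0, 0.667] twist [0.0, 0.0, 0.0] rows>= 2
offset [-0.35, 0.0, 0.0] twist [0.0, 0.0, 0.0] rows>= 1
```

Call:
jog_arm(
  plan=[
    {"offset": [-0.3, -0.12, 0], "twist": [0, 0, -0.028], "fingers": -1},
    {"offset": [-0.6, -0.25, 0], "twist": [0, 0, -0.056], "fingers": -1},
    {"offset": [-0.98, -0.376, 0], "twist": [0, 0, -0.084], "fingers": -1},
    {"offset": [-0.98, -0.376, 0], "twist": [0, 0, -0.112], "fingers": -1},
    {"offset": [-0.98, -0.376, 0], "twist": [0, 0, -0.14], "fingers": -1},
    {"offset": [-0.98, -0.376, 0], "twist": [0, 0, -0.168], "fingers": -1},
    {"offset": [-0.98, -0.376, 0], "twist": [0, 0, -0.196], "fingers": -1},
    {"offset": [-0.98, -0.376, 0], "twist": [0, 0, -0.224], "fingers": -1},
    {"offset": [-0.98, -0.376, 0], "twist": [0, 0, -0.25], "fingers": -1},
    {"offset": [-0.98, -0.376, 0], "twist": [0, 0, -0.25], "fingers": -1},
    {"offset": [-0.98, -0.376, 0], "twist": [0, 0, -0.25], "fingers": -1},
  ],
)

```text
clock: 24.12
position: [0.3926, 0.2389, 0.1429]
ee_rot: [-0.008, -3.141, 0.001]
force: [-0.3, 0.5, -0.1]
width: 0.002
gripper_force: 0.0
```

Call:
jog_arm(
  plan=[
    {"offset": [0, 0, 0.3], "twist": [0, 0, 0], "fingers": -1},
    {"offset": [0, 0, 0.6], "twist": [0, 0, 0], "fingers": -1},
    {"offset": [0, 0, 0.667], "twist": [0, 0, 0], "fingers": -1},
    {"offset": [0, 0, 0.667], "twist": [0, 0, 0], "fingers": -1},
    {"offset": [0, 0, 0.667], "twist": [0, 0, 0], "fingers": -1},
  ],
)

```text
clock: 24.75
position: [0.3937, 0.2396, 0.0444]
ee_rot: [0.003, 3.14, 0.002]
force: [0.7, 0.2, -0.3]
width: 0.004
gripper_force: 0.0
```

Call:
jog_arm(
  plan=[
    {"offset": [-0.06, 0, 0], "twist": [0, 0, 0], "fingers": -1},
    {"offset": [-0.1, 0, 0], "twist": [0, 0, 0], "fingers": -1},
    {"offset": [-0.13, 0, 0], "twist": [0, 0, 0], "fingers": -1},
    {"offset": [-0.16, 0, 0], "twist": [0, 0, 0], "fingers": -1},
    {"offset": [-0.19, 0, 0], "twist": [0, 0, 0], "fingers": -1},
    {"offset": [-0.22, 0, 0], "twist": [0, 0, 0], "fingers": -1},
    {"offset": [-0.25, 0, 0], "twist": [0, 0, 0], "fingers": -1},
    {"offset": [-0.28, 0, 0], "twist": [0, 0, 0], "fingers": -1},
    {"offset": [-0.31, 0, 0], "twist": [0, 0, 0], "fingers": -1},
    {"offset": [-0.33, 0, 0], "twist": [0, 0, 0], "fingers": -1},
    {"offset": [-0.345, 0, 0], "twist": [0, 0, 0], "fingers": -1},
    {"offset": [-0.345, 0, 0], "twist": [0, 0, 0], "fingers": -1},
  ],
)

```text
clock: 26.25
position: [0.4449, 0.239, 0.0432]
ee_rot: [0.002, 3.141, 0.0]
force: [-1.1, -0.7, -0.1]
width: 0.002
gripper_force: 0.3
```

Call:
jog_arm(
  plan=[
    {"offset": [0.1, 0, 0], "twist": [0, 0, 0], "fingers": -1},
    {"offset": [0.35, 0, -0.1], "twist": [0, 0, 0], "fingers": -1},
    {"offset": [0.4, 0, -0.4], "twist": [0, 0, 0], "fingers": -1},
    {"offset": [0.4, 0.2, -0.5], "twist": [0, 0, 0], "fingers": -1},
    {"offset": [0.4, 0.5, -0.5], "twist": [0, 0, 0], "fingers": -1},
    {"offset": [0.4, 0.8, -0.5], "twist": [0, 0, 0], "fingers": -1},
    {"offset": [0.4, 1, -0.5], "twist": [0, 0, 0], "fingers": -1},
    {"offset": [0.4, 1, -0.5], "twist": [0, 0, 0], "fingers": -1},
  ],
)

```text
clock: 27.25
position: [0.3832, 0.3917, 0.1178]
ee_rot: [0.005, -3.142, -0.001]
force: [1.0, -1.0, -0.9]
width: 0.005
gripper_force: 0.0
```

```bash
python3 - <<'E'
from h import *
p,M,o=pose(); print(p)
t=get_image("top"); T=cam("top")
for n,z in dict(trailer=.032,eye=.035,hitch=.027,tractor=.042).items():
    a,k=lm(n,"top"); print(n,k,at_z(T,a,z)[0] if k else None)
cv2.imwrite("pics/t7.png",cv2.resize(t[180:330,70:270,::-1],None,fx=4,fy=4,interpolation=cv2.INTER_CUBIC))
E
```

```text
[0.38318992 0.39168877 0.11784738]
trailer 0.95 [0.45818814 0.38828638 0.032     ]
eye 0.94 [0.47158808 0.31167769 0.035     ]
hitch 0.81 [0.47462206 0.31301102 0.027     ]
tractor 0.68 [0.48952761 0.24786742 0.042     ]
```

View pics/t7.png

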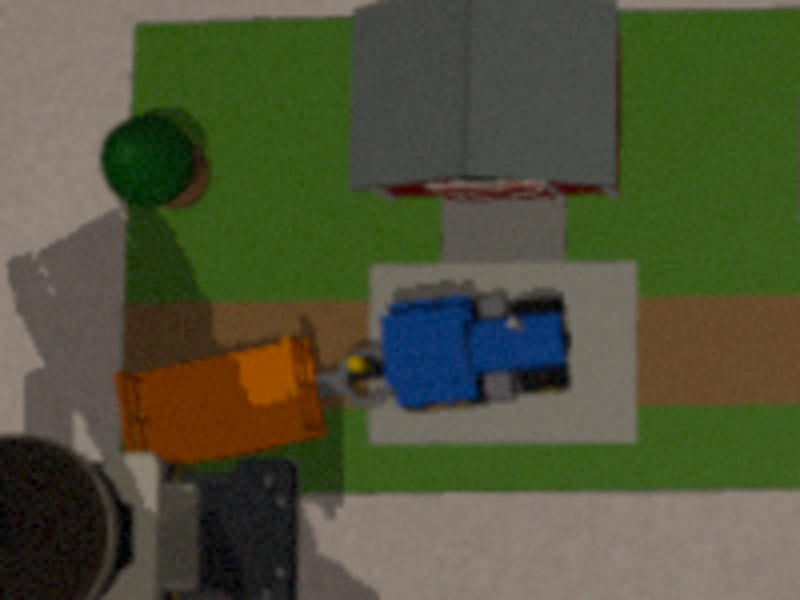

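The top crop shows the tractor on the slab, slightly yawed because the trailer drags on the peg. The peg at (358,365) is still inside the ring, and the trailer at (220,400) is tilted about 10°. Next I'll push the trailer straight.

Call:
jog_arm(
  plan=[
    {"offset": [0, 0, 0.2], "twist": [0, 0, 0], "fingers": -1},
    {"offset": [0, 0, 0.4], "twist": [0, 0, 0], "fingers": -1},
    {"offset": [0, 0, 0.53], "twist": [0, 0, 0], "fingers": -1},
    {"offset": [0, 0, 0.53], "twist": [0, 0, 0], "fingers": -1},
    {"offset": [-0.08, 0, 0.53], "twist": [0, 0, 0], "fingers": -1},
    {"offset": [-0.13, 0, 0.53], "twist": [0, 0, 0], "fingers": -1},
    {"offset": [-0.16, 0, 0.53], "twist": [0, 0, 0], "fingers": -1},
    {"offset": [-0.19, 0, 0.53], "twist": [0, 0, 0], "fingers": -1},
    {"offset": [-0.22, 0, 0.53], "twist": [0, 0, 0], "fingers": -1},
    {"offset": [-0.25, 0, 0.53], "twist": [0, 0, 0], "fingers": -1},
    {"offset": [-0.28, 0, 0.53], "twist": [0, 0, 0], "fingers": -1},
    {"offset": [-0.31, 0, 0.53], "twist": [0, 0, 0], "fingers": -1},
    {"offset": [-0.34, 0, 0.53], "twist": [0, 0, 0], "fingers": -1},
    {"offset": [-0.37, 0, 0.53], "twist": [0, 0, 0], "fingers": -1},
    {"offset": [-0.4, 0, 0.53], "twist": [0, 0, 0], "fingers": -1},
    {"offset": [-0.43, 0, 0.53], "twist": [0, 0, 0], "fingers": -1},
    {"offset": [-0.43, 0, 0.53], "twist": [0, 0, 0], "fingers": -1},
  ],
)

```text
clock: 29.62
position: [0.45, 0.3888, 0.0387]
ee_rot: [0.003, 3.141, -0.0]
force: [0.2, -0.4, 0.1]
width: 0.007
gripper_force: 0.0
```

Call:
jog_arm(
  plan=[
    {"offset": [0.1, 0, 0], "twist": [0, 0, 0], "fingers": -1},
    {"offset": [0.4, 0, -0.1], "twist": [0, 0, 0], "fingers": -1},
    {"offset": [0.4, -0.1, -0.5], "twist": [0, 0, 0], "fingers": 0},
    {"offset": [0.4, -0.3, -0.9], "twist": [0, 0, 0], "fingers": 1},
    {"offset": [0.4, -0.6, -1], "twist": [0, 0, 0], "fingers": 1},
    {"offset": [0.4, -1, -1], "twist": [0, 0, 0], "fingers": 1},
    {"offset": [0.4, -1, -1], "twist": [0, 0, 0], "fingers": 1},
  ],
)

```text
clock: 30.5
position: [0.3878, 0.235, 0.1888]
ee_rot: [-0.01, -3.14, -0.001]
force: [0.1, 1.5, -0.4]
width: 0.499
gripper_force: 0.0
```

```bash
python3 - <<'E'
from h import *
p,M,o=pose(); print(p)
t=get_image("top"); T=cam("top")
for n,z in dict(trailer=.032,eye=.035,hitch=.027,tractor=.042,tree=.012).items():
    a,k=lm(n,"top"); print(n,k,at_z(T,a,z)[0] if k else None)
cv2.imwrite("pics/t8.png",cv2.resize(t[180:330,70:270,::-1],None,fx=4,fy=4,interpolation=cv2.INTER_CUBIC))
r=regions_of("bale","top"); m=r[0]["region"]; ys,xs=np.nonzero(m); P=at_z(T,np.c_[xs,ys],.038)[:,:2]
b=cv2.minAreaRect((P*1000).astype(np.float32)); print("bale",r[0]["conf"],b)
r=regions_of("cow","top"); m=r[0]["region"]; ys,xs=np.nonzero(m); P=at_z(T,np.c_[xs,ys],.04)[:,:2]
b=cv2.minAreaRect((P*1000).astype(np.float32)); print("cow",r[0]["conf"],b)
E
```

```text
[0.38781646 0.23502819 0.1888369 ]
trailer 0.67 [0.48914594 0.38805541 0.032     ]
eye 0.59 [0.47904277 0.31024498 0.035     ]
hitch 0.63 [0.58389649 0.04429707 0.027     ]
tractor 0.55 [0.49425767 0.25344397 0.042     ]
tree 0.68 [0.58770093 0.42242914 0.012     ]
bale 0.64 ((589.02197265625, -248.67449951171875), (38.88919448852539, 60.16257858276367), 74.00971221923828)
cow 0.68 ((479.9809875488281, -246.3562469482422), (30.63311004638672, 69.50650024414062), 88.27252197265625)
```

View pics/t8.png

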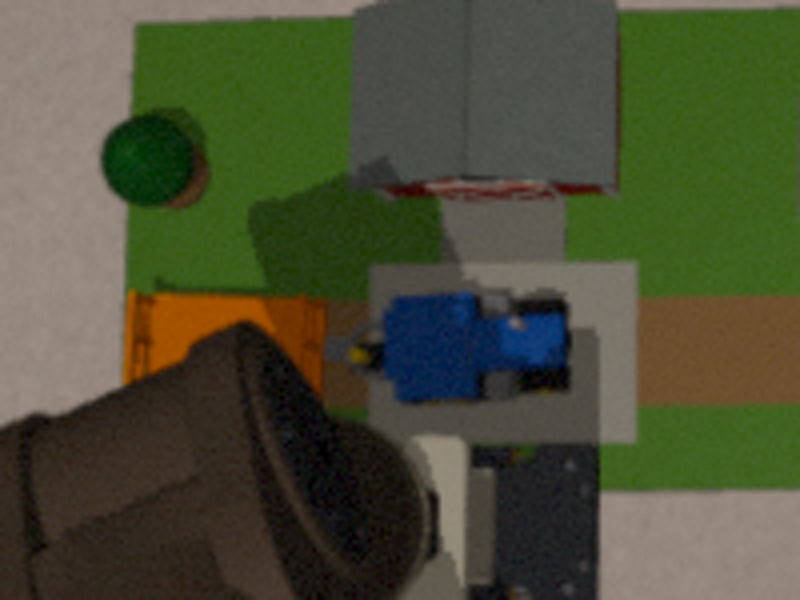

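Tractor is now nearly square on the slab with the peg at crop (360,353), and the trailer is in line at (228,345). Next, the bale.

```bash
python3 - <<'E'
from h import *
s=go([.590,-.249,.15],74); s=go([.590,-.249,.0265],74,s)
print("lift/place");s=([.59,-.249,.16],s[1]); s=go([.5,.25,.17],0,s); s=go([.4845,.388,.165],0,s)
E
```

```text
offset [-0.407, -0.99, 0.078] twist [-0.0001, -0.0, 0.0445] rows>= 3
offset [-0.784, -0.99, 0.092] twist [0.0, 0.0, 0.0] rows>= 4
offset [-0.739, -0.934, 0.087] twist [0.0, 0.0, 0.0] rows>= 3
offset [0.0, 0.0, 0.823] twist [0.0, 0.0, 0.0] rows>= 3
lift/place
offset [0.488, 0.99, -0.022] twist [0.0, 0.0, 0.2056] rows>= 8
offset [0.99, -0.179, -0.02] twist [0.0, 0.0, 0.0] rows>= 3
offset [0.99, -0.179, -0.02] twist [0.0, 0.0, 0.0] rows>= 3
offset [0.261, -0.047, -0.005] twist [0.0, 0.0, 0.0] rows>= 1
offset [0.92, -0.103, 0.033] twist [0.0, 0.0, 0.0] rows>= 3
```

Call:
jog_arm(
  plan=[
    {"offset": [-0.13, -0.33, 0], "twist": [0, 0, 0.015], "fingers": 1},
    {"offset": [-0.27, -0.66, 0], "twist": [0, 0, 0.03], "fingers": 1},
    {"offset": [-0.41, -0.99, 0], "twist": [0, 0, 0.0445], "fingers": 1},
    {"offset": [-0.41, -0.99, 0], "twist": [0, 0, 0.0445], "fingers": 1},
  ],
)

```text
clock: 31.4
position: [0.4518, 0.0868, 0.1889]
ee_rot: [0.451, 3.108, -0.002]
force: [-0.1, -0.3, -0.4]
width: 0.998
gripper_force: 0.0
```

Call:
jog_arm(
  plan=[
    {"offset": [-0.25, -0.33, 0], "twist": [0, 0, 0], "fingers": 1},
    {"offset": [-0.5, -0.66, 0], "twist": [0, 0, 0], "fingers": 1},
    {"offset": [-0.78, -0.99, 0], "twist": [0, 0, 0], "fingers": 1},
    {"offset": [-0.78, -0.99, 0], "twist": [0, 0, 0], "fingers": 1},
  ],
)

```text
clock: 31.9
position: [0.5228, -0.0892, 0.1888]
ee_rot: [0.449, 3.108, -0.004]
force: [-0.3, 0.4, -0.4]
width: 1.005
gripper_force: 0.0
```

Call:
jog_arm(
  plan=[
    {"offset": [-0.25, -0.3, 0], "twist": [0, 0, 0], "fingers": 1},
    {"offset": [-0.5, -0.6, 0.1], "twist": [0, 0, 0], "fingers": 1},
    {"offset": [-0.74, -0.93, 0.26], "twist": [0, 0, 0], "fingers": 1},
    {"offset": [-0.74, -0.93, 0.26], "twist": [0, 0, 0], "fingers": 1},
    {"offset": [-0.74, -0.93, 0.26], "twist": [0, 0, 0], "fingers": 1},
  ],
)

```text
clock: 32.52
position: [0.5899, -0.2474, 0.1488]
ee_rot: [-0.437, -3.109, -0.002]
force: [-0.0, 0.1, 0.0]
width: 0.996
gripper_force: 0.0
```

```bash
python3 - <<'E'
from h import *
p,M,o=pose(); print(p,o["joints"][-1])
c=cam("wrist"); get_image("wrist"); a,k=lm("bale","wrist"); print(k,at_z(c,a,.021)[0] if k else None)
r=regions_of("bale","wrist")
if r:
    ys,xs=np.nonzero(r[0]["region"]); P=at_z(c,np.c_[xs,ys],.038)[:,:2]; print(cv2.minAreaRect((P*1000).astype(np.float32)))
go([.590,-.249,.0265],74)
get_image("top"); T=cam("top")
for n,z in dict(trailer=.032,eye=.035,hitch=.027,tractor=.042).items():
    a,k=lm(n,"top"); print(n,k,at_z(T,a,z)[0] if k else None)
E
```

```text
[ 0.58992193 -0.2474457   0.14880711] 2.0407210395933086
0.9 [ 0.59176323 -0.25196394  0.021     ]
((589.9488525390625, -251.9984588623047), (35.96218490600586, 59.52105712890625), 74.44548034667969)
offset [-0.002, -0.016, 0.823] twist [0.0002, 0.0, 0.0003] rows>= 3
trailer 0.83 [0.48997378 0.38293446 0.032     ]
eye 0.57 [0.48587658 0.30952072 0.035     ]
hitch 0.67 [0.4762336  0.31911383 0.027     ]
tractor 0.67 [0.48777779 0.25164778 0.042     ]
```

Call:
jog_arm(
  newtons=15,
  plan=[
    {"offset": [0, -0.03, 0.3], "twist": [0, 0, 0], "fingers": 1},
    {"offset": [0, -0.03, 0.6], "twist": [0, 0, 0], "fingers": 1},
    {"offset": [0, -0.03, 0.8], "twist": [0, 0, 0], "fingers": 1},
    {"offset": [0, -0.03, 0.82], "twist": [0, 0, 0], "fingers": 1},
    {"offset": [0, -0.03, 0.82], "twist": [0, 0, 0], "fingers": -1},
    {"offset": [0, -0.03, 0.82], "twist": [0, 0, 0], "fingers": -1},
    {"offset": [0, -0.03, 0.82], "twist": [0, 0, 0], "fingers": -1},
    {"offset": [0, -0.03, 0.82], "twist": [0, 0, 0], "fingers": -1},
    {"offset": [0, -0.03, 0.82], "twist": [0, 0, 0], "fingers": -1},
    {"offset": [0, -0.03, 0.82], "twist": [0, 0, 0], "fingers": -1},
    {"offset": [0, -0.03, 0.82], "twist": [0, 0, 0], "fingers": -1},
    {"offset": [0, -0.03, 0.82], "twist": [0, 0, 0], "fingers": -1},
  ],
)

```text
clock: 34.42
position: [0.5885, -0.2537, 0.0267]
ee_rot: [0.439, 3.111, 0.0]
force: [-0.5, 0.6, 2.2]
width: 0.392
gripper_force: 15.0
```

Call:
jog_arm(
  plan=[
    {"offset": [0, 0, -0.3], "twist": [0, 0, 0], "fingers": -1},
    {"offset": [0, 0, -0.6], "twist": [0, 0, 0], "fingers": -1},
    {"offset": [0, 0, -0.9], "twist": [0, 0, 0], "fingers": -1},
    {"offset": [0, 0, -0.9], "twist": [0, 0, 0], "fingers": -1},
  ],
)

```text
clock: 34.92
position: [0.5901, -0.2551, 0.1652]
ee_rot: [0.439, 3.105, -0.002]
force: [-0.2, -0.3, -0.1]
width: 0.394
gripper_force: 15.0
```

Call:
jog_arm(
  plan=[
    {"offset": [0.12, 0.25, 0], "twist": [0, 0, 0.026], "fingers": -1},
    {"offset": [0.25, 0.5, 0], "twist": [0, 0, 0.052], "fingers": -1},
    {"offset": [0.37, 0.75, 0], "twist": [0, 0, 0.078], "fingers": -1},
    {"offset": [0.49, 0.99, -0.02], "twist": [0, 0, 0.104], "fingers": -1},
    {"offset": [0.49, 0.99, -0.02], "twist": [0, 0, 0.13], "fingers": -1},
    {"offset": [0.49, 0.99, -0.02], "twist": [0, 0, 0.156], "fingers": -1},
    {"offset": [0.49, 0.99, -0.02], "twist": [0, 0, 0.182], "fingers": -1},
    {"offset": [0.49, 0.99, -0.02], "twist": [0, 0, 0.2055], "fingers": -1},
    {"offset": [0.49, 0.99, -0.02], "twist": [0, 0, 0.2055], "fingers": -1},
  ],
)

```text
clock: 36.05
position: [0.5584, -0.0905, 0.1635]
ee_rot: [-2.221, -2.221, 0.003]
force: [-0.7, 0.1, -0.8]
width: 0.396
gripper_force: 15.0
```

Call:
jog_arm(
  plan=[
    {"offset": [0.25, -0.05, 0], "twist": [0, 0, 0], "fingers": -1},
    {"offset": [0.5, -0.09, 0], "twist": [0, 0, 0], "fingers": -1},
    {"offset": [0.75, -0.13, -0.02], "twist": [0, 0, 0], "fingers": -1},
    {"offset": [0.99, -0.18, -0.02], "twist": [0, 0, 0], "fingers": -1},
  ],
)

```text
clock: 36.55
position: [0.5317, 0.059, 0.1673]
ee_rot: [-2.218, -2.225, 0.0]
force: [0.4, -0.4, -0.9]
width: 0.393
gripper_force: 15.0
```

Call:
jog_arm(
  plan=[
    {"offset": [0.25, -0.05, 0], "twist": [0, 0, 0], "fingers": -1},
    {"offset": [0.5, -0.09, 0], "twist": [0, 0, 0], "fingers": -1},
    {"offset": [0.75, -0.13, -0.02], "twist": [0, 0, 0], "fingers": -1},
    {"offset": [0.99, -0.18, -0.02], "twist": [0, 0, 0], "fingers": -1},
    {"offset": [0.99, -0.18, -0.02], "twist": [0, 0, 0], "fingers": -1},
  ],
)

```text
clock: 37.17
position: [0.5043, 0.2095, 0.1697]
ee_rot: [-2.212, -2.229, 0.002]
force: [1.2, -0.7, -0.6]
width: 0.391
gripper_force: 15.0
```

```bash
python3 - <<'E'
from h import *
p,M,o=pose(); print(p,o["width"])
go([.486,.387,.16],0); go([.486,.387,.16],0,([.486,.387,.09],M))
E
```

```text
[0.50430597 0.20952486 0.16969865] 0.39090757572423823
offset [0.99, -0.094, 0.054] twist [-0.0002, -0.0, 0.0012] rows>= 3
offset [0.194, -0.02, 0.011] twist [0.0, 0.0, 0.0] rows>= 1
offset [0.0, -0.001, -0.467] twist [-0.0002, -0.0, 0.0012] rows>= 2
```

Call:
jog_arm(
  plan=[
    {"offset": [0.25, -0.02, 0], "twist": [0, 0, 0], "fingers": -1},
    {"offset": [0.5, -0.05, 0], "twist": [0, 0, 0], "fingers": -1},
    {"offset": [0.75, -0.07, 0], "twist": [0, 0, 0.001], "fingers": -1},
    {"offset": [1, -0.095, 0], "twist": [0, 0, 0.001], "fingers": -1},
  ],
)

```text
clock: 37.67
position: [0.4915, 0.3563, 0.1704]
ee_rot: [2.228, 2.215, -0.001]
force: [0.4, -0.4, 0.2]
width: 0.389
gripper_force: 15.0
```

Call:
jog_arm(
  plan=[
    {"offset": [0.18, -0.02, 0], "twist": [0, 0, 0], "fingers": -1},
    {"offset": [0.18, -0.02, 0], "twist": [0, 0, 0], "fingers": -1},
    {"offset": [0.18, -0.02, 0], "twist": [0, 0, 0], "fingers": -1},
  ],
)

```text
clock: 38.05
position: [0.4889, 0.3818, 0.1706]
ee_rot: [2.229, 2.212, -0.001]
force: [0.2, -0.3, 0.0]
width: 0.39
gripper_force: 15.0
```

```bash
python3 - <<'E'
from h import *
p,M,o=pose(); print(p,o["width"])
T=cam("top"); t=get_image("top")
for n,z in dict(eye=.035,hitch=.027,tractor=.042,trailer=.032).items():
    a,k=lm(n,"top"); print(n,k,at_z(T,a,z)[0] if k else None)
w=get_image("wrist"); c=cam("wrist")
a,k=lm("trailer","wrist"); print(k,at_z(c,a,.032)[0] if k else None)
cv2.imwrite("pics/w9.png",np.hstack([cv2.resize(w[80:400,140:540,::-1],(400,320)),cv2.resize(t[210:290,70:170,::-1],(400,320),interpolation=cv2.INTER_CUBIC)]))
E
```

```text
[0.48891196 0.38177485 0.17055496] 0.3898497386476458
eye 0.58 [0.4852551  0.31151884 0.035     ]
hitch 0.7 [0.48350851 0.31275373 0.027     ]
tractor 0.59 [0.48977579 0.25436028 0.042     ]
trailer 0.72 [0.49381174 0.38553669 0.032     ]
0.66 [0.48940624 0.38258613 0.032     ]
```

View pics/w9.png

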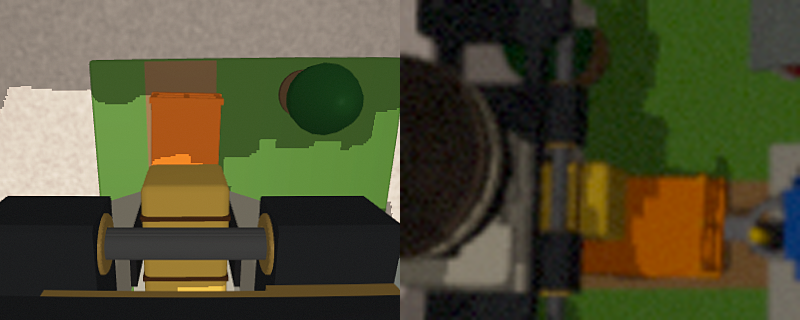

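The wrist crop (left half) shows the bale at columns 145–227, in line with the trailer's rear rack at 150–222. The top crop (right half) shows the peg still inside the ring. Lowering the bale.

Call:
jog_arm(
  plan=[
    {"offset": [0.03, 0, 0.3], "twist": [0, 0, 0], "fingers": -1},
    {"offset": [0.03, 0, 0.5], "twist": [0, 0, 0], "fingers": -1},
    {"offset": [0.03, 0, 0.65], "twist": [0, 0, 0], "fingers": -1},
    {"offset": [0.03, 0, 0.695], "twist": [0, 0, 0], "fingers": -1},
    {"offset": [0.03, 0, 0.695], "twist": [0, 0, 0], "fingers": -1},
    {"offset": [0.03, 0, 0.695], "twist": [0, 0, 0], "fingers": -1},
    {"offset": [0.03, 0, 0.695], "twist": [0, 0, 0], "fingers": 0.3},
    {"offset": [0.03, 0, 0.695], "twist": [0, 0, 0], "fingers": 0.3},
    {"offset": [0.03, 0, 0.695], "twist": [0, 0, 0], "fingers": 0.3},
    {"offset": [0.03, 0, 0.695], "twist": [0, 0, 0], "fingers": 0.3},
    {"offset": [0.03, 0, 0.4], "twist": [0, 0, 0], "fingers": 0.5},
    {"offset": [0.03, 0, 0.1], "twist": [0, 0, 0], "fingers": 1},
    {"offset": [0.03, 0, -0.1], "twist": [0, 0, 0], "fingers": 1},
    {"offset": [0.03, 0, -0.1], "twist": [0, 0, 0], "fingers": 1},
  ],
)

```text
clock: 40.15
position: [0.4897, 0.3882, 0.188]
ee_rot: [2.229, 2.213, 0.006]
force: [0.5, 0.4, -0.4]
width: 0.985
gripper_force: 0.0
```

```bash
python3 - <<'E'
from h import *
p,M,o=pose(); print(p)
c=cam("wrist"); get_image("wrist")
for n,z in dict(bale=.059,trailer=.032).items():
    a,k=lm(n,"wrist"); print(n,k,at_z(c,a,z)[0] if k else None)
s=go([.481,-.247,.16],88)
E
```

```text
[0.48968202 0.38821229 0.18802033]
bale 0.74 [0.49034909 0.3828075  0.059     ]
trailer 0 None
offset [-0.99, -0.003, 0.039] twist [-0.0002, -0.0001, -0.2456] rows>= 9
offset [-0.024, -0.99, 0.039] twist [0.0, 0.0, 0.0] rows>= 3
offset [-0.024, -0.99, 0.039] twist [0.0, 0.0, 0.0] rows>= 3
offset [-0.024, -0.99, 0.039] twist [0.0, 0.0, 0.0] rows>= 3
offset [-0.007, -0.272, 0.011] twist [0.0, 0.0, 0.0] rows>= 1
```

Call:
jog_arm(
  plan=[
    {"offset": [-0.33, 0, 0], "twist": [0, 0, -0.028], "fingers": 1},
    {"offset": [-0.66, 0, 0], "twist": [0, 0, -0.056], "fingers": 1},
    {"offset": [-0.99, 0, 0], "twist": [0, 0, -0.084], "fingers": 1},
    {"offset": [-0.99, 0, 0], "twist": [0, 0, -0.112], "fingers": 1},
    {"offset": [-0.99, 0, 0], "twist": [0, 0, -0.14], "fingers": 1},
    {"offset": [-0.99, 0, 0], "twist": [0, 0, -0.168], "fingers": 1},
    {"offset": [-0.99, 0, 0], "twist": [0, 0, -0.196], "fingers": 1},
    {"offset": [-0.99, 0, 0], "twist": [0, 0, -0.224], "fingers": 1},
    {"offset": [-0.99, 0, 0], "twist": [0, 0, -0.246], "fingers": 1},
    {"offset": [-0.99, 0, 0], "twist": [0, 0, -0.246], "fingers": 1},
  ],
)

```text
clock: 41.55
position: [0.4868, 0.2392, 0.1848]
ee_rot: [-0.052, -3.14, 0.001]
force: [0.4, 0.1, 0.2]
width: 1.001
gripper_force: 0.0
```

Call:
jog_arm(
  plan=[
    {"offset": [-0.01, -0.33, 0], "twist": [0, 0, 0], "fingers": 1},
    {"offset": [-0.02, -0.66, 0], "twist": [0, 0, 0], "fingers": 1},
    {"offset": [-0.024, -1, 0], "twist": [0, 0, 0], "fingers": 1},
  ],
)

```text
clock: 41.92
position: [0.4856, 0.0881, 0.1851]
ee_rot: [-0.056, -3.14, 0.001]
force: [0.1, -0.6, 0.4]
width: 1.004
gripper_force: 0.0
```

Call:
jog_arm(
  plan=[
    {"offset": [-0.01, -0.33, 0], "twist": [0, 0, 0], "fingers": 1},
    {"offset": [-0.02, -0.66, 0], "twist": [0, 0, 0], "fingers": 1},
    {"offset": [-0.024, -1, 0], "twist": [0, 0, 0], "fingers": 1},
  ],
)

```text
clock: 42.3
position: [0.4844, -0.0618, 0.1852]
ee_rot: [-0.056, -3.14, -0.0]
force: [1.1, -0.8, -0.5]
width: 0.997
gripper_force: 0.0
```

Call:
jog_arm(
  plan=[
    {"offset": [-0.01, -0.33, 0], "twist": [0, 0, 0], "fingers": 1},
    {"offset": [-0.02, -0.66, 0], "twist": [0, 0, 0], "fingers": 1},
    {"offset": [-0.024, -1, 0], "twist": [0, 0, 0], "fingers": 1},
  ],
)

```text
clock: 42.68
position: [0.4832, -0.2117, 0.185]
ee_rot: [-0.056, -3.14, -0.001]
force: [1.1, 0.3, 0.4]
width: 0.999
gripper_force: 0.0
```

Call:
jog_arm(
  plan=[
    {"offset": [0, -0.24, 0.1], "twist": [0, 0, 0], "fingers": 1},
    {"offset": [0, -0.24, 0.2], "twist": [0, 0, 0], "fingers": 1},
    {"offset": [0, -0.24, 0.3], "twist": [0, 0, 0], "fingers": 1},
    {"offset": [0, -0.24, 0.3], "twist": [0, 0, 0], "fingers": 1},
  ],
)

```text
clock: 43.18
position: [0.4818, -0.2447, 0.1391]
ee_rot: [-0.05, -3.138, -0.002]
force: [0.7, 0.1, 0.9]
width: 1.001
gripper_force: 0.0
```

```bash
python3 - <<'E'
from h import *
p,M,o=pose(); print(p)
go([.481,-.2465,.0355],88)
c=cam("wrist"); w=get_image("wrist"); cv2.imwrite("pics/w10.png",w[:,:,::-1])
T=cam("top"); get_image("top")
for n,z in dict(eye=.035,hitch=.027,tractor=.042,trailer=.032,bale=.059).items():
    a,k=lm(n,"top"); print(n,k,at_z(T,a,z)[0] if k else None)
s=([.481,-.2465,.17],np.array([[-1,0,0],[0,1,0],[0,0,-1.]])); a=np.radians(88)
s=(s[0],np.array([[-np.sin(a),np.cos(a),0],[np.cos(a),np.sin(a),0],[0,0,-1.]]).T)
go([.587,.1225,.17],0,s)
E
```

```text
[ 0.48182511 -0.24469077  0.13914353]
offset [0.003, -0.013, 0.691] twist [0.0002, -0.0005, 0.0005] rows>= 2
eye 0.61 [0.48758528 0.31429765 0.035     ]
hitch 0.87 [0.48660673 0.31816878 0.027     ]
tractor 0.82 [0.48817459 0.24826961 0.042     ]
trailer 0.82 [0.48340113 0.38569619 0.032     ]
bale 0.91 [0.48959686 0.39322339 0.059     ]
offset [-0.247, 0.99, 0.0] twist [0.0, 0.0, 0.2444] rows>= 9
offset [0.99, 0.284, 0.0] twist [0.0, 0.0, 0.0] rows>= 3
offset [0.489, 0.141, 0.0] twist [0.0, 0.0, 0.0] rows>= 2
```

View pics/w10.png

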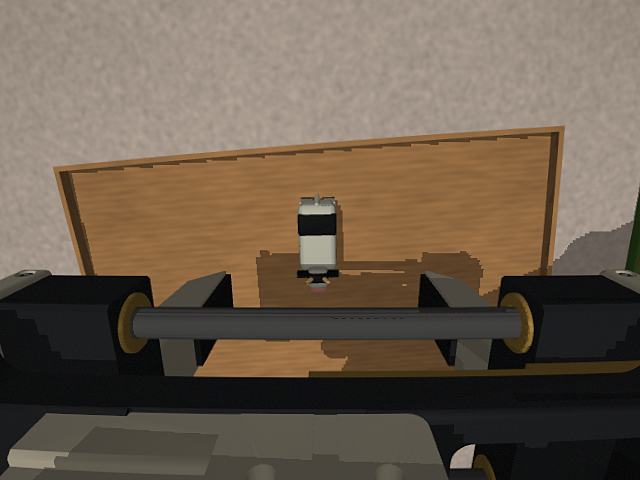

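Wrist view: the cow stands straight between the fingers, trunk at columns 299–336 and rows 205–268, head at (318,280). Grasping it.

Call:
jog_arm(
  newtons=10,
  plan=[
    {"offset": [0.02, -0.03, 0.3], "twist": [0, 0, 0], "fingers": 1},
    {"offset": [0.02, -0.03, 0.55], "twist": [0, 0, 0], "fingers": 1},
    {"offset": [0.02, -0.03, 0.68], "twist": [0, 0, 0], "fingers": 1},
    {"offset": [0.02, -0.03, 0.685], "twist": [0, 0, 0], "fingers": 1},
    {"offset": [0.02, -0.03, 0.685], "twist": [0, 0, 0], "fingers": -1},
    {"offset": [0.02, -0.03, 0.685], "twist": [0, 0, 0], "fingers": -1},
    {"offset": [0.02, -0.03, 0.685], "twist": [0, 0, 0], "fingers": -1},
    {"offset": [0.02, -0.03, 0.685], "twist": [0, 0, 0], "fingers": -1},
    {"offset": [0.02, -0.03, 0.685], "twist": [0, 0, 0], "fingers": -1},
    {"offset": [0.02, -0.03, 0.685], "twist": [0, 0, 0], "fingers": -1},
    {"offset": [0.02, -0.03, 0.685], "twist": [0, 0, 0], "fingers": -1},
    {"offset": [0.02, -0.03, 0.685], "twist": [0, 0, 0], "fingers": -1},
  ],
)

```text
clock: 45.02
position: [0.4792, -0.251, 0.0379]
ee_rot: [-0.051, -3.141, -0.0]
force: [-0.4, -0.1, -0.4]
width: 0.283
gripper_force: 10.0
```

Call:
jog_arm(
  plan=[
    {"offset": [0, 0, -0.3], "twist": [0, 0, 0], "fingers": -1},
    {"offset": [0, 0, -0.6], "twist": [0, 0, 0], "fingers": -1},
    {"offset": [0, 0, -0.9], "twist": [0, 0, 0], "fingers": -1},
    {"offset": [0, 0, -0.9], "twist": [0, 0, 0], "fingers": -1},
  ],
)

```text
clock: 45.52
position: [0.4807, -0.2522, 0.1758]
ee_rot: [0.051, 3.136, -0.003]
force: [-0.3, -1.2, -0.5]
width: 0.283
gripper_force: 10.0
```

Call:
jog_arm(
  plan=[
    {"offset": [-0.06, 0.25, 0], "twist": [0, 0, 0.027], "fingers": -1},
    {"offset": [-0.12, 0.5, 0], "twist": [0, 0, 0.054], "fingers": -1},
    {"offset": [-0.18, 0.75, 0], "twist": [0, 0, 0.081], "fingers": -1},
    {"offset": [-0.25, 0.99, 0], "twist": [0, 0, 0.108], "fingers": -1},
    {"offset": [-0.25, 0.99, 0], "twist": [0, 0, 0.135], "fingers": -1},
    {"offset": [-0.25, 0.99, 0], "twist": [0, 0, 0.162], "fingers": -1},
    {"offset": [-0.25, 0.99, 0], "twist": [0, 0, 0.189], "fingers": -1},
    {"offset": [-0.25, 0.99, 0], "twist": [0, 0, 0.216], "fingers": -1},
    {"offset": [-0.25, 0.99, 0], "twist": [0, 0, 0.2444], "fingers": -1},
    {"offset": [-0.25, 0.99, 0], "twist": [0, 0, 0.2444], "fingers": -1},
  ],
)

```text
clock: 46.78
position: [0.521, -0.1038, 0.1719]
ee_rot: [-2.217, -2.225, 0.003]
force: [-0.2, 0.6, -0.7]
width: 0.279
gripper_force: 10.0
```

Call:
jog_arm(
  plan=[
    {"offset": [0.25, 0.07, 0], "twist": [0, 0, 0], "fingers": -1},
    {"offset": [0.5, 0.14, 0], "twist": [0, 0, 0], "fingers": -1},
    {"offset": [0.75, 0.21, 0], "twist": [0, 0, 0], "fingers": -1},
    {"offset": [0.99, 0.284, 0], "twist": [0, 0, 0], "fingers": -1},
    {"offset": [0.99, 0.284, 0], "twist": [0, 0, 0], "fingers": -1},
  ],
)

```text
clock: 47.4
position: [0.5642, 0.0482, 0.1718]
ee_rot: [-2.207, -2.235, 0.001]
force: [0.1, -0.1, -0.6]
width: 0.28
gripper_force: 10.0
```

```bash
python3 - <<'E'
from h import *
p,M,o=pose(); print(p,o["width"])
go([.586,.1225,.17],0)
T=cam("top"); get_image("top")
for n,z in dict(cow=p[2],trough=.012,barn=.012).items():
    a,k=lm(n,"top"); print(n,k,at_z(T,a,z)[0] if k else None)
E
```

```text
[0.56415211 0.04819295 0.17179463] 0.2802422459518541
offset [0.493, 0.152, 0.012] twist [-0.0002, -0.0001, 0.002] rows>= 2
cow 0 None
trough 0 None
barn 0.59 [0.61240251 0.24053959 0.012     ]
```

Call:
jog_arm(
  plan=[
    {"offset": [0.25, 0.08, 0], "twist": [0, 0, 0.001], "fingers": -1},
    {"offset": [0.49, 0.15, 0], "twist": [0, 0, 0.002], "fingers": -1},
    {"offset": [0.49, 0.15, 0.2], "twist": [0, 0, 0.002], "fingers": -1},
    {"offset": [0.49, 0.15, 0.45], "twist": [0, 0, 0.002], "fingers": -1},
    {"offset": [0.49, 0.15, 0.7], "twist": [0, 0, 0.002], "fingers": -1},
    {"offset": [0.49, 0.15, 0.8], "twist": [0, 0, 0.002], "fingers": -1},
    {"offset": [0.49, 0.15, 0.832], "twist": [0, 0, 0.002], "fingers": -1},
    {"offset": [0.49, 0.15, 0.832], "twist": [0, 0, 0.002], "fingers": -1},
    {"offset": [0.49, 0.15, 0.832], "twist": [0, 0, 0.002], "fingers": -1},
  ],
)

```text
clock: 48.72
position: [0.5868, 0.1183, 0.0493]
ee_rot: [2.232, 2.21, 0.002]
force: [-0.5, -0.7, -1.2]
width: 0.284
gripper_force: 10.0
```

Call:
jog_arm(
  plan=[
    {"offset": [0, 0, 0], "twist": [0, 0, 0], "fingers": -0.3},
    {"offset": [0, 0, 0], "twist": [0, 0, 0], "fingers": 0.3},
    {"offset": [0, 0, 0], "twist": [0, 0, 0], "fingers": 0.6},
    {"offset": [0, 0, 0], "twist": [0, 0, 0], "fingers": 0.6},
    {"offset": [0, 0, -0.1], "twist": [0, 0, 0], "fingers": 0.6},
    {"offset": [0, 0, -0.4], "twist": [0, 0, 0], "fingers": 0.6},
    {"offset": [0, 0, -0.8], "twist": [0, 0, 0], "fingers": 0.6},
    {"offset": [0, 0, -0.95], "twist": [0, 0, 0], "fingers": 0.6},
    {"offset": [-0.3, 0, -0.95], "twist": [0, 0, 0], "fingers": 0.6},
    {"offset": [-0.7, 0, -0.95], "twist": [0, 0, 0], "fingers": 0.6},
    {"offset": [-1, 0, -0.95], "twist": [0, 0, 0], "fingers": 0.6},
    {"offset": [-1, 0, -0.95], "twist": [0, 0, 0], "fingers": 0.6},
  ],
)

```text
clock: 50.22
position: [0.5839, -0.0366, 0.1925]
ee_rot: [2.239, 2.201, 0.001]
force: [-0.7, 1.1, -0.8]
width: 0.803
gripper_force: 0.0
```

Call:
jog_arm(
  plan=[
    {"offset": [-0.33, 0, 0], "twist": [0, 0, 0], "fingers": 0.6},
    {"offset": [-0.66, 0, 0], "twist": [0, 0, 0], "fingers": 0.6},
    {"offset": [-1, 0, 0], "twist": [0, 0, 0], "fingers": 0.6},
    {"offset": [-1, 0, 0], "twist": [0, 0, 0], "fingers": 0.6},
    {"offset": [-1, 0, 0], "twist": [0, 0, 0], "fingers": 0.6},
  ],
)

```text
clock: 50.85
position: [0.5834, -0.1807, 0.1909]
ee_rot: [-2.232, -2.21, -0.001]
force: [-0.1, 0.8, 0.4]
width: 0.805
gripper_force: 0.0
```

```bash
python3 - <<'E'
from h import *
p,M,o=pose(); print(p,o["force"])
for cn in ("top","scene"):
    T=cam(cn); get_image(cn)
    for n,z in dict(barn=.012,tractor=.042,hitch=.027,eye=.035,trailer=.032,bale=.059,cow=.043,trough=.012,tree=.012).items():
        a,k=lm(n,cn); print(cn,n,round(k,2),np.round(at_z(T,a,z)[0,:2],4) if k else None)
# region-based sizes in the top view: cow and bale
T=cam("top"); get_image("top")
for n,z in dict(cow=.05,bale=.076,tractor=.06).items():
    r=regions_of(n,"top")
    if r:
        ys,xs=np.nonzero(r[0]["region"]); P=at_z(T,np.c_[xs,ys],z)[:,:2]; print(n,r[0]["conf"],np.round(cv2.minAreaRect((P*1000).astype(np.float32))[0],0),cv2.minAreaRect((P*1000).astype(np.float32))[1:])
E
```

```text
[ 0.5833604  -0.18074525  0.19085045] [-0.06467503  0.78197256  0.42109187]
top barn 0.61 [0.6151 0.2359]
top tractor 0.68 [0.4869 0.2502]
top hitch 0.71 [0.4859 0.2591]
top eye 0.8 [0.4895 0.3056]
top trailer 0.97 [0.4865 0.385 ]
top bale 0.64 [0.4844 0.3889]
top cow 0.84 [0.5871 0.1223]
top trough 0.73 [0.5853 0.0478]
top tree 0.86 [0.5932 0.4333]
scene barn 0.98 [0.6177 0.2417]
scene tractor 0.62 [0.4784 0.2465]
scene hitch 0.81 [0.4908 0.3069]
scene eye 0.79 [0.4819 0.3105]
scene trailer 0.87 [0.4818 0.3817]
scene bale 0.71 [0.4883 0.3971]
scene cow 0.73 [0.5016 0.355 ]
scene trough 0.75 [0.5932 0.0393]
scene tree 0.9 [0.5971 0.4241]
cow 0.7 [584. 118.] ((60.453250885009766, 32.703468322753906), 86.20800018310547)
bale 0.7 [485. 380.] ((65.38975524902344, 36.327232360839844), 89.6612319946289)
tractor 0.72 [484. 251.] ((114.90936279296875, 57.8228645324707), 89.80757904052734)
```

```bash
python3 - <<'E'
from h import *
T=cam("top"); im=get_image("top")
def o(z): return ortho(im,T,z,.43,.54,.28,.46)
def rect(z,lo,hi):
    m=cv2.inRange(cv2.cvtColor(o(z),cv2.COLOR_RGB2HSV),lo,hi); n,l,s,c=cv2.connectedComponentsWithStats(m)
    for i in range(1,n):
        if s[i,4]>15: print(z,"x",.54-.001*(s[i,1]+np.array([0,s[i,3]])),"y",.46-.001*(s[i,0]+np.array([0,s[i,2]])),s[i,4])
print("orange");rect(.042,(3,150,60),(16,255,255)); print("yellow bale");rect(.076,(20,120,60),(32,255,255)); print("peg");rect(.044,(20,120,60),(32,255,255))
E
```

```text
orange
0.042 x [0.514 0.455] y [0.446 0.325] 3308
yellow bale
0.076 x [0.515 0.505] y [0.433 0.299] 287
0.076 x [0.506 0.467] y [0.413 0.349] 2301
0.076 x [0.483 0.473] y [0.308 0.296] 95
0.076 x [0.453 0.449] y [0.431 0.299] 194
peg
0.044 x [0.518 0.508] y [0.445 0.308] 300
0.044 x [0.509 0.47 ] y [0.425 0.359] 2410
0.044 x [0.486 0.475] y [0.317 0.305] 101
0.044 x [0.455 0.451] y [0.443 0.307] 203
```

```bash
python3 -c "from cell import sign_off; print(sign_off())"
```

```text
the job is handed in; nothing more can be done
None
```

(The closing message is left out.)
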